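# Make up two condiment kits

## Robot

A 6-joint arm with a two-finger parallel gripper is mounted at the origin on the work surface. World frame = base frame: x ahead of the robot, y to its left, z up, the work surface at z = 0. Lengths are in m, angles in rad, forces in N, time in s.
With the tool pointing down it reaches from about 0.35 to 0.975 m from the base axis. Payload 4.9 kg.
Tool frame: the origin (TCP) lies on the centre line of the jaws, within the pads' length; the fingertips stand ctrl.nose_length ahead of it and the grasp point (between the pads) lies 2 mm behind it (ctrl.nose_length is the distance from the TCP to the fingertips, in m); z points along the fingers, y is the direction in which the jaws open and shut (so a half turn about z gives the same grasp; the last joint's range is limited). The gripper opens to 85 mm and grips with 20 to 120 N. Pads are 22 mm wide; open, the fingers measure 114 mm over their backs; the gripper's body (76 mm by 85 mm) begins 54 mm behind the grasp point. The pads swing forward as they close: fully open they stand 13 mm farther back than shut.
Start: joints at [0.983, 0.053, 1.613, -0, 1.476, -0.119], TCP at [0.282, 0.558, 0.215] pointing down, gripper open.
Joint ranges: [-3.01, 3.01], [-1.01, 2.22], [0.06, 2.58], [-1.02, 4.17], [0.09, 2.62], [-3.14, 3.14]. Speed limits (rad/s): [2.57, 2.57, 3.14, 3.14, 3.14, 3.14].

## Interface

Orientations are given as a rotation vector (axis times angle).
In Python, from station import sensors, get_image, order, ctrl gives the robot as it stands.
- The arm moves only by the tool move_arm, never from a script. Its argument "increments" is a list of rows, each a list of 5 numbers: the shift along the tool's x, y, z in cm, then the turn about the tool's z in degrees, then the finger opening in cm, from 0 to 8.54. In form: [[dx, dy, dz, twist, gripper], ...]. A call has 1 to 5 rows; each row is the pose to reach, as a shift and turn from the pose commanded when the call began, along the tool's axes at that moment; what a row does not reach only later rows make up. A row lasts 1/8 s, in which the tool goes at most 62.5 mm and 10.7 degrees, less where a joint would pass 70% of its speed; a pose out of reach is approached as far as the arm can. A call with a gripper value outside its range is refused whole. The fingers move at their own pace and stop on an object; "newtons" is the grip in N (left out, the last holds). Time passes only in rows, so rows that repeat a pose let the fingers close. It gives the time, the measured TCP pose, the force and the opening at its end, in the units of the state.
- sensors.get_obs(): the state, without advancing time (a new reading comes with each control period).
- get_image(name): name is "side" or "top" or "wrist"; returns a dict with "image" (420x560x3 uint8, red, green, blue), "K" (3x3 intrinsics, pixels), "R" (3x3) and "t" (3): a world point X has camera coordinates R X + t. Camera axes: x right, y down, z forward; pixel columns grow to the right and rows downward; lengths in m; the calibration is good to about 2 mm. The wrist camera is an equidistant fisheye: a pixel r from the principal point sees the ray r / f radians off the axis. A picture is of the moment at which its call begins. There is no depth.
- order.finish_job(): hands the job in, once; it reports no verdict.
The state is a dict: "t": time; "q": joint angles; "dq": joint speeds; "effort": joint torques, N m; "tool_pos": TCP position; "tool_rot": TCP orientation; "contact_force": force on the tool from outside, world axes, zero at the start; "wrist_torque": the same for the moment, N m; "opening": finger opening in m.
Only numpy, scipy, OpenCV 4.12 (cv2) and the standard library are available. Lean on these libraries where they do the work, as an engineer would, in place of code of your own. Each camera call takes 0.05 s, during which the arm holds its last target.

## Task

Make up the two condiment kits from the jars standing on the prep table: the red chilli shaker, the wooden pepper mill and the yellow mustard pot go into the blue tray; the white salt shaker and the green herb shaker go into the orange tray. Each stands upright in a well of its own, any well of the right tray. Do not knock anything over, and leave the brown cinnamon jar, the honey jar and the small steel bowl where they stand.

Things in the scene. Friction and masses are not known exactly. Their poses are not given: they have to be found in the camera images.
- blue_tray: Blue plastic kit tray, fixed to the table, 235 x 82 x 22 mm (long side along its own x), floor and walls 5 mm thick. Two cross walls as high as the rim make three wells of 72 x 72 mm in a row; well centres at x = -76.7, 0 and +76.7 mm, y = 0 in the tray's frame, well floor at z = 5 mm. Origin: centre of its underside on the table, z up. Left or right of the jars, own x within 20 degrees of straight ahead.
- orange_tray: Orange plastic kit tray, fixed to the table, 158 x 82 x 22 mm (long side along its own x), floor and walls 5 mm thick. One cross wall, as high as the rim, divides it into two square wells of about 72 x 72 mm; well centres at x = -38.3 and +38.3 mm, y = 0 in the tray's frame, well floor at z = 5 mm. Origin: centre of its underside on the table, z up. It lies on the side opposite the blue tray.
- chilli: Chilli shaker: red jar with red cap, 78 mm high (80 with the sieve on top); straight body 46 mm in diameter up to 56 mm, cap 44 mm, about 0.12 kg. Origin: centre of its underside, z up; round, so its yaw does not matter.
- mill: Pepper mill of brown wood, 84 mm high; straight body 48 mm in diameter up to 54 mm, then a narrow neck (32 mm) and a round head (44 mm) with a small brass ball, about 0.15 kg. Origin: centre of its underside, z up; round, so its yaw does not matter.
- mustard: Mustard pot: squat yellow pot with a dark yellow lid, 62 mm high, 52 mm in diameter (lid 53 mm, from 52 mm up), about 0.15 kg. Origin: centre of its underside, z up; round, so its yaw does not matter.
- salt: Salt shaker: white jar with a domed white cap with a grey sieve, 80 mm high; straight body 46 mm in diameter up to 58 mm, cap 47 mm, about 0.14 kg. Origin: centre of its underside, z up; round, so its yaw does not matter.
- herbs: Herb shaker: green jar with green cap, 78 mm high (80 with the sieve on top); straight body 46 mm in diameter up to 56 mm, cap 44 mm, about 0.12 kg. Origin: centre of its underside, z up; round, so its yaw does not matter.
- cinnamon: Cinnamon shaker, not wanted today: brown jar with black cap, 80 mm high, 46 mm in diameter, loose. Origin: centre of its underside, z up; round, so its yaw does not matter.
- honey: Honey jar, not wanted today: amber jar with a blue lid, 64 mm high, 52 mm in diameter, loose. Origin: centre of its underside, z up; round, so its yaw does not matter.
- pinch_bowl: Small dark steel pinch bowl, not wanted today: open, 64 mm across the rim, 28 mm high, loose. Origin: centre of its underside, z up; round, so its yaw does not matter.
Things that resemble listed ones, but are neither listed nor needed, are in the scene too. There is more than one size of the herbs; the job needs the larger.

How it is judged:
At the end, for the whole second after the job is handed in: Chilli, mill and mustard in the blue tray, salt and herbs in the orange one: each inside the walls, underside under 10 mm above the tray's underside, upright within 0.1 rad, released, at rest (0.02 m/s, 0.2 rad/s). Cinnamon, honey and bowl within 30 mm of their starts, upright within 0.1 rad (x of chilli in the frame of blue_tray between -0.1125 and 0.1125 m and y of chilli in the frame of blue_tray between -0.036 and 0.036 m and z of chilli in the frame of blue_tray between 0 and 0.01 m and angle between each of chilli, mill, mustard, salt, herbs, cinnamon, honey, pinch_bowl's own z axis and vertical below 0.1 rad and linear speed of each of chilli, mill, mustard, salt, herbs below 0.02 m/s and angular speed of each of chilli, mill, mustard, salt, herbs below 0.2 rad/s and x of mill in the frame of blue_tray between -0.1125 and 0.1125 m and y of mill in the frame of blue_tray between -0.036 and 0.036 m and z of mill in the frame of blue_tray between 0 and 0.01 m and x of mustard in the frame of blue_tray between -0.1125 and 0.1125 m and y of mustard in the frame of blue_tray between -0.036 and 0.036 m and z of mustard in the frame of blue_tray between 0 and 0.01 m and x of salt in the frame of orange_tray between -0.074 and 0.074 m and y of salt in the frame of orange_tray between -0.036 and 0.036 m and z of salt in the frame of orange_tray between 0 and 0.01 m and x of herbs in the frame of orange_tray between -0.074 and 0.074 m and y of herbs in the frame of orange_tray between -0.036 and 0.036 m and z of herbs in the frame of orange_tray between 0 and 0.01 m and distance of each of cinnamon, honey, pinch_bowl from where it was at the start of the episode below 0.03 m); the robot touches nothing.
It fails at once if a jar, pot or mill of the two kits is tipped over (more than 45 degrees) (angle between any of chilli, mill, mustard, salt, herbs's own z axis and vertical above 0.785 rad).
It fails at once if the brown jar, the honey jar or the steel bowl is moved by more than 30 mm or tipped by more than 30 degrees (distance of any of cinnamon, honey, pinch_bowl from where it was at the start of the episode above 0.03 m or angle between any of cinnamon, honey, pinch_bowl's own z axis and vertical above 0.52 rad).
It also fails if it takes over 128 s, if anything falls off the work surface, if the arm or the gripper's body presses on something with over 40 N, if the wrist force passes 120 N, or if a joint passes its speed limit or range.

## Working session

There is one attempt and no reset: what is moved stays moved. The work goes in short steps, Python scripts to look and compute and a tool call to move; the robot and the scene stay as the last step left them, time stands still between calls to the robot, and variables do not carry over. Pictures are saved under pics/ and viewed, and the job is handed in when it is done.

Besides the shell and the picture viewer there is one more tool, called after "Request:" by a JSON object that holds its "method" and its "body", one argument or row to a line. move_arm: Moves the arm, as the interface text tells. Its arguments: {"type":"object","properties":{"increments":{"type":"array"},"newtons":{"type":"number"}},"required":["increments"]}

```bash
mkdir -p pics
python3 - <<'E'
from station import sensors, get_image, order, ctrl
import cv2,pickle
print(sensors.get_obs()); print(ctrl.nose_length)
for n in ["side","top","wrist"]:
    d=get_image(n); pickle.dump(d,open(f"pics/{n}0.pkl","wb"))
    cv2.imwrite(f"pics/{n}0.png",d["image"][:,:,::-1]); print(n,d["K"],d["R"],d["t"])
E
```

```text
{'t': 0.0, 'q': array([ 9.83010498e-01,  5.33471908e-02,  1.61430707e+00,  4.15575717e-06,
        1.47600050e+00, -1.19013319e-01]), 'dq': array([ 0.00211534,  0.00107528,  0.00132794, -0.00271255, -0.00033462,
       -0.00063969]), 'effort': array([ 2.56943449e-04, -3.93679726e+01, -3.70179105e+01, -2.88268507e-05,
        6.82799437e-03, -1.61444422e-05]), 'tool_pos': array([0.28200576, 0.55701905, 0.21356124]), 'tool_rot': array([-7.29456150e-01, -3.05499278e+00,  3.03603725e-03]), 'contact_force': array([-0.54936556, -0.02458537, -0.63139851]), 'wrist_torque': array([-0.00782654, -0.00130413,  0.02513543]), 'opening': 0.08542648325563068}
0.017
side [[388.0702274    0.         284.31257659]
 [  0.         388.0702274  210.17344524]
 [  0.           0.           1.        ]] [[ 0.98886952 -0.14869022  0.00531815]
 [-0.10267442 -0.70783629 -0.69887463]
 [ 0.1076802   0.69054978 -0.71522442]] [-0.58588793  0.09238695  0.73460466]
top [[448.88541095   0.         272.22784397]
 [  0.         448.88541095 205.4375887 ]
 [  0.           0.           1.        ]] [[-0.0130741  -0.99950738 -0.02853167]
 [-0.98450568  0.01785741 -0.17444106]
 [ 0.17486463  0.02580893 -0.98425416]] [0.01916328 0.57635144 0.83044052]
wrist [[325.1922621    0.         286.23395552]
 [  0.         325.1922621  206.86837594]
 [  0.           0.           1.        ]] [[ 0.45057682  0.8927366  -0.00137595]
 [ 0.84899929 -0.42802444  0.30983105]
 [ 0.27600858 -0.14077087 -0.95079063]] [-0.62418625 -0.04099536  0.37967357]
```

View pics/side0.png

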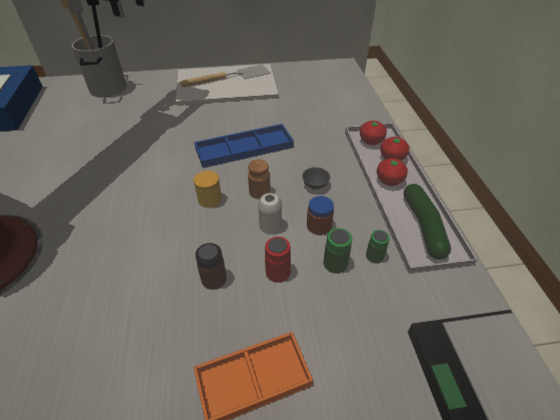

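View pics/top0.png

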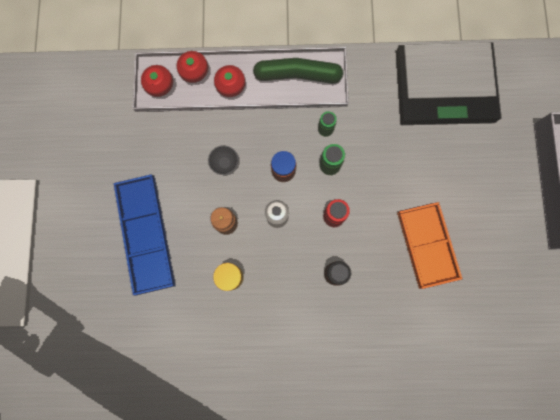

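View pics/wrist0.png

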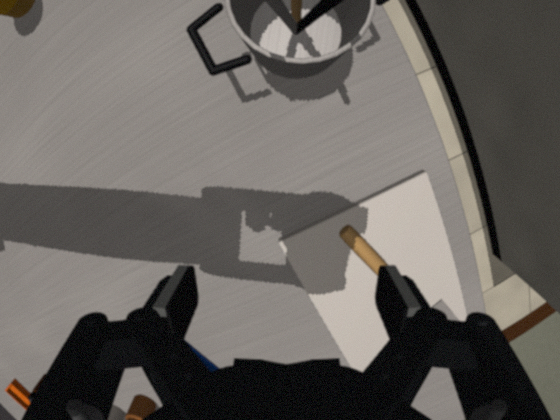

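Run:
```python
import cv2
a=cv2.imread("pics/top0.png")
for n,(x0,y0,x1,y1) in dict(A=(190,100,370,300),B=(100,165,190,300),C=(385,190,475,300)).items():
    c=cv2.resize(a[y0:y1,x0:x1],None,fx=4,fy=4,interpolation=cv2.INTER_CUBIC) if n!='A' else cv2.resize(a[y0:y1,x0:x1],None,fx=3,fy=3,interpolation=cv2.INTER_CUBIC)
    c=cv2.convertScaleAbs(c,alpha=1.5)
    s=3 if n=='A' else 4
    for k in range(0,c.shape[1],10*s): cv2.line(c,(k,0),(k,6 if (k//s)%50 else 14),(255,255,255),1)
    for k in range(0,c.shape[0],10*s): cv2.line(c,(0,k),(6 if (k//s)%50 else 14,k),(255,255,255),1)
    cv2.imwrite(f"pics/top0{n}.png",c)
```

```text
(no output)
```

View pics/top0A.png

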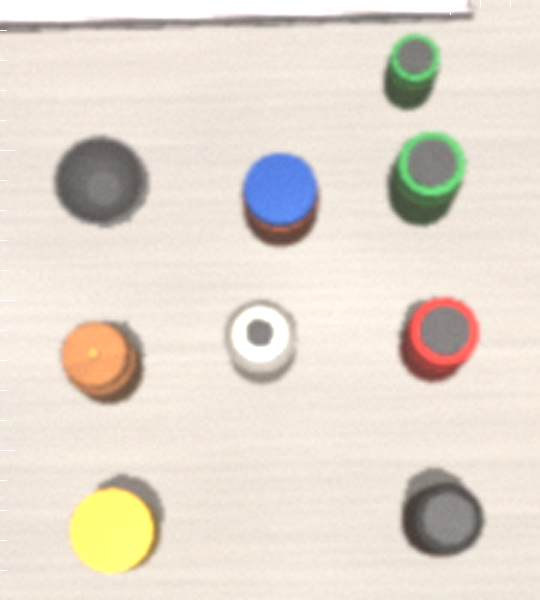

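View pics/top0B.png

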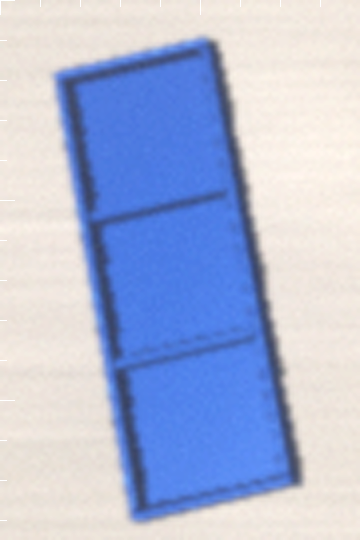

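View pics/top0C.png

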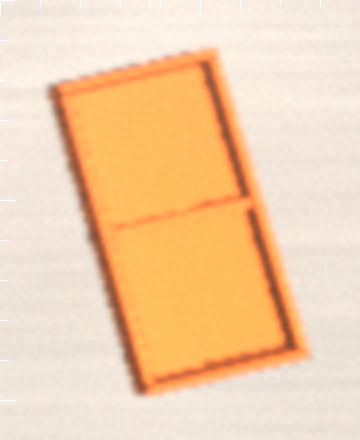

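```bash
cat > h.py <<'E'
import numpy as np,pickle
from scipy.optimize import least_squares
def ray(d,u,v,z):
    K,R,t=d["K"],d["R"],d["t"]; C=-R.T@t
    r=R.T@np.linalg.solve(K,[u,v,1.]); s=(z-C[2])/r[2]; return C+s*r
def proj(d,X):
    p=d["R"]@np.asarray(X)+d["t"]; p=d["K"]@p; return p[:2]/p[2]
def fit_tray(pts,L,W):
    # pts: 4x2 world, any order consistent: [+x end left, +x right, -x right, -x left]
    loc=np.array([[L/2,W/2],[L/2,-W/2],[-L/2,-W/2],[-L/2,W/2]])
    def f(p):
        c,s=np.cos(p[2]),np.sin(p[2]); return ((loc@np.array([[c,s],[-s,c]])+p[:2])-pts).ravel()
    r=least_squares(f,[*pts.mean(0),0]); return r.x,r.fun*1000
E
python3 - <<'E'
from h import *
T=pickle.load(open("pics/top0.pkl","rb"));S=pickle.load(open("pics/side0.pkl","rb"))
P=dict(bowl=(101,181,.028),honey=(281,189,.064),herbs=(431,166,.079),mini=(415,60,.06),salt=(260,332,.08),chilli=(443,332,.079),mill=(94,353,.084),mustard=(112,530,.062),cinn=(443,518,.08))
for k,(u,v,z) in P.items():
    X=ray(T,190+u/3,100+v/3,z); print(k,X.round(4),"side pred",proj(S,X).round(1))
for n,c,(ox,oy),L,W in [("blue",[(55,75),(209,41),(295,484),(135,520)],(100,165),.235,.082),("orange",[(52,88),(216,50),(308,355),(142,392)],(385,190),.158,.082)]:
    p=np.array([ray(T,ox+a/4,oy+b/4,.022)[:2] for a,b in c]); x,f=fit_tray(p,L,W)
    print(n,x,f.round(1)); c,s=np.cos(x[2]),np.sin(x[2])
    print([proj(S,[x[0]+c*a-s*b,x[1]+s*a+c*b,.022]).round(0) for a,b in [(L/2,W/2),(L/2,-W/2),(-L/2,-W/2),(-L/2,W/2)]])
    for o in ([-.0767,0,.0767] if n=="blue" else [-.0383,.0383]): print("well",(x[0]+c*o).round(4),(x[1]+s*o).round(4))
import cv2
a=cv2.imread("pics/side0.png")
c=cv2.convertScaleAbs(cv2.resize(a[120:300,180:400],None,fx=3.4,fy=3.4,interpolation=cv2.INTER_CUBIC),alpha=1.5)
for k,(u,v,z) in P.items():
    X=ray(T,190+u/3,100+v/3,z); q=(proj(S,X)-[180,120])*3.4; cv2.drawMarker(c,tuple(int(i) for i in q),(255,0,255),0,14,1)
cv2.imwrite("pics/side0A.png",c)
E
```

```text
bowl [0.6768 0.1095 0.028 ] side pred [314.5 176.8]
honey [ 0.6586 -0.0138  0.064 ] side pred [319.3 204.9]
herbs [ 0.6677 -0.1105  0.079 ] side pred [336.8 237.1]
mini [ 0.7467 -0.1048  0.06  ] side pred [377.7 236.8]
salt [0.5612 0.0011 0.08  ] side pred [268.2 198.6]
chilli [ 0.5593 -0.114   0.079 ] side pred [275.2 245.7]
mill [0.549  0.1056 0.084 ] side pred [256.3 163.3]
mustard [0.4394 0.0966 0.062 ] side pred [204.5 179.1]
cinn [ 0.4435 -0.1095  0.08  ] side pred [206.3 251. ]
blue [0.528292   0.27291971 0.21899914] [ 0.9  0.3  2.2 -0.1 -0.9 -0.6 -2.2  0.3]
[array([281., 124.]), array([293., 141.]), array([199., 162.]), array([192., 142.])]
well 0.4534 0.2563
well 0.5283 0.2729
well 0.6032 0.2896
orange [ 0.49714668 -0.2996449   0.21556093] [ 1.8 -1.3  1.5  1.6 -1.2  0.5 -2.  -0.8]
[array([290., 331.]), array([311., 381.]), array([203., 424.]), array([191., 366.])]
well 0.4597 -0.3078
well 0.5346 -0.2915
```

View pics/side0A.png

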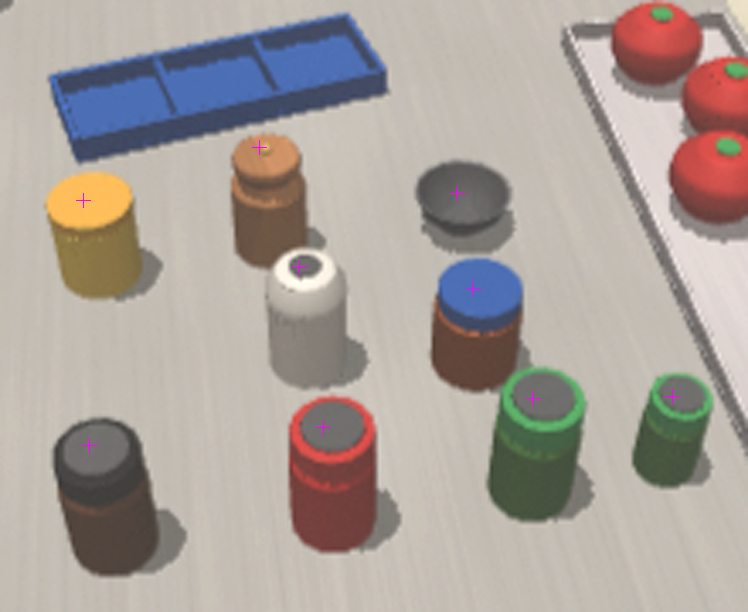

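Request:
{"method": "move_arm", "body": {
  "increments": [
    [-7,-6.8,0,-8,7],
    [-14,-13.6,0,-16,7],
    [-21,-20.4,0,-24,7],
    [-28,-27,0,-32,7],
    [-35,-33.8,0,-39.4,7]
  ],
  "newtons": 40
}}

```text
t: 0.78
tool_pos: [0.3847, 0.2604, 0.2146]
tool_rot: [-0.351, 3.122, -0.0]
contact_force: [0.3, 0.5, 0.3]
opening: 0.07
```

```bash
cat > go.py <<'E'
import sys,numpy as np
from scipy.spatial.transform import Rotation as Ro
from station import sensors
def go(x,y,z=None,yaw=102.5):
    o=sensors.get_obs(); R=Ro.from_rotvec(o["tool_rot"]).as_matrix(); p=o["tool_pos"]
    a=np.degrees(np.arctan2(R[1,1],R[0,1])); d=R.T@(np.array([x,y,p[2] if z is None else z])-p)
    print("t",round(o["t"],2),"pos",p.round(4),"yaw",a.round(1),"-> delta cm",(d*100).round(2),"twist",round(-(yaw-a),1),"tilt",R[:,2].round(3),"q6",o["q"][5].round(2),"op",o["opening"].round(4))
if __name__=="__main__": go(*[float(v) for v in sys.argv[1:]])
E
python3 go.py .442 .0966
```

```text
Traceback (most recent call last):
  File "go.py", line 8, in <module>
    if __name__=="__main__": go(*[float(v) for v in sys.argv[1:]])
                             ~~^^^^^^^^^^^^^^^^^^^^^^^^^^^^^^^^^^^
  File "go.py", line 7, in go
    print("t",round(o["t"],2),"pos",p.round(4),"yaw",a.round(1),"-> delta cm",(d*100).round(2),"twist",round(-(yaw-a),1),"tilt",R[:,2].round(3),"q6",o["q"][5].round(2),"op",o["opening"].round(4))
                                                                                                                                                                             ^^^^^^^^^^^^^^^^^^
AttributeError: 'float' object has no attribute 'round'
```

```bash
sed -i 's/o\["opening"\].round(4)/round(float(o["opening"]),4)/' go.py; python3 go.py .442 .0966
```

```text
t 0.78 pos [0.3847 0.2604 0.2146] yaw 102.8 -> delta cm [ -1.95 -17.24   0.  ] twist 0.3 tilt [ 0. -0. -1.] q6 -1.36 op 0.07
```

Request:
{"method": "move_arm", "body": {
  "increments": [
    [-0.7,-5.8,0,0,7],
    [-1.3,-11.5,0,0,7],
    [-1.95,-17.2,0,0,7],
    [-1.95,-17.2,0,0,7],
    [-1.95,-17.2,0,0,7]
  ]
}}

```text
t: 1.4
tool_pos: [0.4408, 0.0987, 0.2145]
tool_rot: [0.342, -3.122, -0.001]
contact_force: [0.2, 0.2, -0.2]
opening: 0.0703
```

```bash
python3 - <<'E'
from station import get_image
import cv2,pickle
d=get_image("wrist"); pickle.dump(d,open("pics/w1.pkl","wb")); cv2.imwrite("pics/w1.png",d["image"][:,:,::-1])
E
python3 go.py .442 .0966
```

```text
t 1.45 pos [0.4407 0.0993 0.2146] yaw 102.6 -> delta cm [-0.07 -0.29 -0.  ] twist 0.1 tilt [-0.001  0.    -1.   ] q6 -1.73 op 0.0701
```

View pics/w1.png

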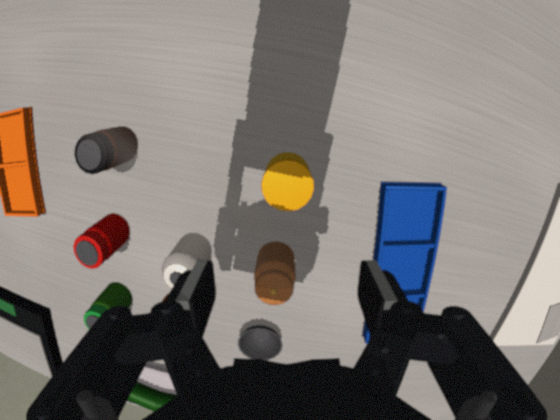

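```bash
cat >> h.py <<'E'
def fray(d,u,v,z):
    K,R,t=d["K"],d["R"],d["t"]; C=-R.T@t
    a,b=u-K[0,2],v-K[1,2]; r=np.hypot(a,b); th=r/K[0,0]
    k=np.array([a/r*np.sin(th),b/r*np.sin(th),np.cos(th)]); k=R.T@k; return C+k*(z-C[2])/k[2]
E
python3 - <<'E'
import cv2
a=cv2.imread("pics/w1.png")
c=cv2.convertScaleAbs(cv2.resize(a[110:340,60:340],None,fx=2.8,fy=2.6*2.8/2.6,interpolation=cv2.INTER_CUBIC)[:590],alpha=1.5);cv2.imwrite("pics/w1A.png",c)
c=cv2.convertScaleAbs(cv2.resize(a[170:350,350:460],None,fx=3.2,fy=3.2,interpolation=cv2.INTER_CUBIC),alpha=1.5);cv2.imwrite("pics/w1B.png",c)
E
```

```text
(no output)
```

View pics/w1A.png

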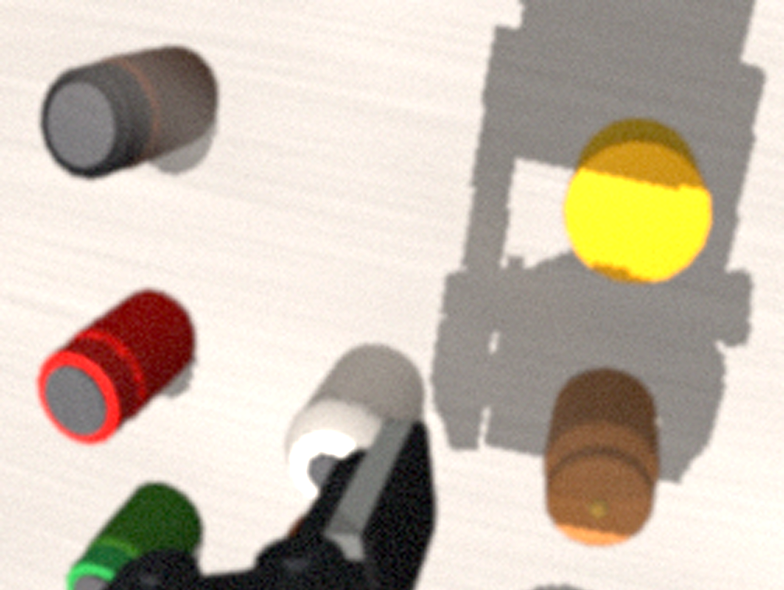

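View pics/w1B.png

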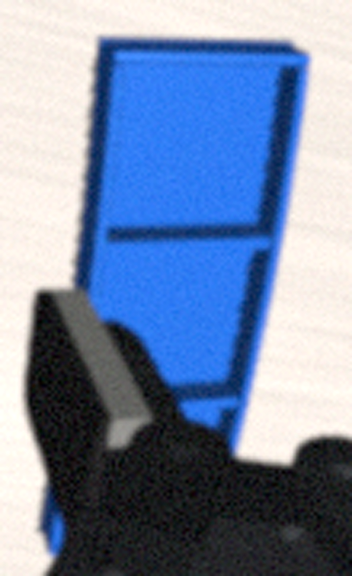

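Run:
```python
from h import *
d=pickle.load(open("pics/w1.pkl","rb")); print("cam",(-d["R"].T@d["t"]).round(3))
for k,(u,v,z) in dict(mustard=(638,211,.062),mill=(597,509,.084),chilli=(80,398,.079),cinn=(82,124,.08),salt=(328,470,.08)).items():
    print(k,fray(d,60+u/2.8,110+v/2.8,z).round(4))
for k,(u,v) in dict(R=(308,57),L=(112,52),Lout=(102,40),wall=(188,234)).items(): print(k,fray(d,350+u/3.2,170+v/3.2,.022).round(4))
x=[.5283,.2729,.219];c,s=np.cos(.219),np.sin(.219)
for a,b in [(-.1175,.041),(-.1175,-.041),(-.03835,0)]: print("pred",x[0]+c*a-s*b,x[1]+s*a+c*b)
```

```text
cam [0.363 0.081 0.374]
mustard [0.4401 0.1004 0.062 ]
mill [0.5499 0.1092 0.084 ]
chilli [ 0.5606 -0.1091  0.079 ]
cinn [ 0.445  -0.1088  0.08  ]
salt [0.5614 0.0045 0.08  ]
R [0.4089 0.2912 0.022 ]
L [0.4259 0.2121 0.022 ]
Lout [0.4225 0.2071 0.022 ]
wall [0.4882 0.2662 0.022 ]
pred 0.40469906677733103 0.287393422869886
pred 0.4225138633450407 0.20735197721045828
pred 0.490865982426353 0.2645683238003455
```

Request:
{"method": "move_arm", "body": {
  "increments": [
    [0,-0.05,4,0,8],
    [0,-0.05,9,0,8],
    [0,-0.05,14,0,8],
    [0,-0.05,17.3,0,8],
    [0,-0.05,17.3,0,8]
  ]
}}

```text
t: 2.08
tool_pos: [0.4378, 0.0994, 0.0388]
tool_rot: [0.347, -3.115, -0.001]
contact_force: [-0.6, 0.2, 0.6]
opening: 0.0798
```

Request:
{"method": "move_arm", "body": {
  "increments": [
    [0,0,0,0,4],
    [0,0,0,0,4],
    [0,0,0,0,4],
    [0,0,0,0,4],
    [0,0,0,0,4]
  ]
}}

```text
t: 2.7
tool_pos: [0.4428, 0.0985, 0.044]
tool_rot: [-0.342, 3.119, 0.001]
contact_force: [-0.3, 1.0, 7.2]
opening: 0.0401
```

```bash
cat > snap.py <<'E'
import sys,cv2,pickle,numpy as np
from station import get_image
n=sys.argv[1]; ims=[]
for c in sys.argv[2:]:
    d=get_image(c); pickle.dump(d,open(f"pics/{c}_{n}.pkl","wb")); ims.append(d["image"][:,:,::-1])
o=np.hstack(ims); 
o=cv2.resize(o,None,fx=min(1,800/o.shape[1]),fy=min(1,800/o.shape[1]),interpolation=cv2.INTER_AREA)
cv2.imwrite(f"pics/{n}.png",cv2.convertScaleAbs(o,alpha=1.3))
E
python3 snap.py a1 side wrist; python3 go.py .442 .0985
```

```text
t 2.8 pos [0.4428 0.0985 0.044 ] yaw 102.5 -> delta cm [ 0.08  0.01 -0.  ] twist 0.0 tilt [ 0.003  0.001 -1.   ] q6 -1.74 op 0.0403
```

View pics/a1.png

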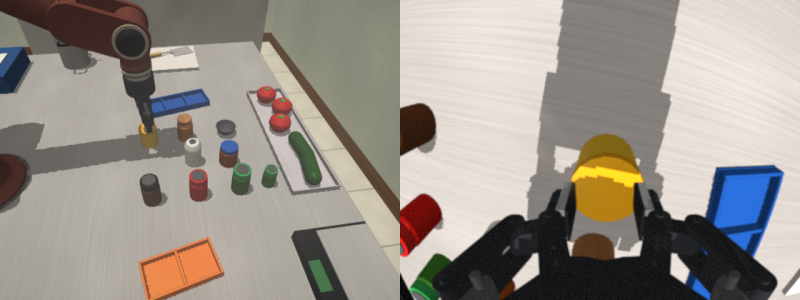

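Run:
```python
import pickle,cv2
d=pickle.load(open("pics/wrist_a1.pkl","rb"));a=d["image"][150:400,150:400,::-1]
cv2.imwrite("pics/a1z.png",cv2.convertScaleAbs(cv2.resize(a,None,fx=2.4,fy=2.4,interpolation=cv2.INTER_CUBIC),alpha=1.8))
d=pickle.load(open("pics/side_a1.pkl","rb"));a=d["image"][80:280,150:350,::-1]
cv2.imwrite("pics/a1s.png",cv2.convertScaleAbs(cv2.resize(a,None,fx=3,fy=3,interpolation=cv2.INTER_CUBIC),alpha=1.8))
```

```text
(no output)
```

View pics/a1z.png

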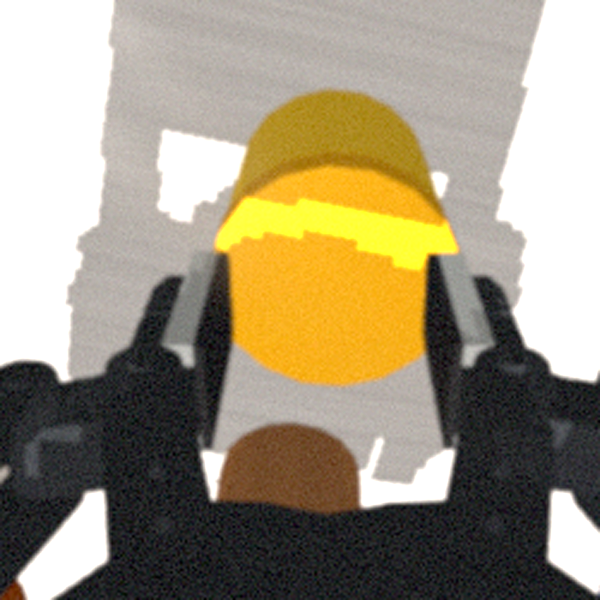

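View pics/a1s.png

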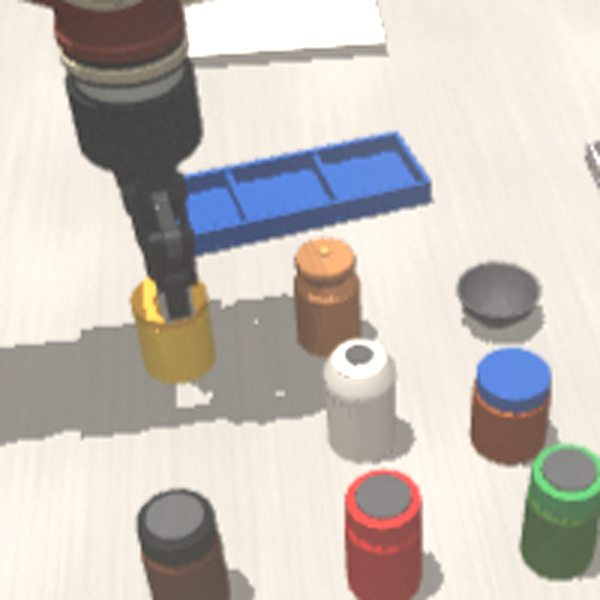

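Run:
```python
from h import *
d=pickle.load(open("pics/wrist_a1.pkl","rb"))
print(fray(d,150+335/2.4,150+275/2.4,.062), (-d["R"].T@d["t"]))
s=pickle.load(open("pics/side_a1.pkl","rb"));
print(proj(s,[.4428,.0985,.062])*1, [150+172/3,80+300/3], ray(s,150+171/3,80+303/3,.062))
```

```text
[0.43869575 0.09934023 0.062     ] [0.36458001 0.08097798 0.20284137]
[206.1493199  178.33213485] [207.33333333333334, 180.0] [0.44445311 0.08981441 0.062     ]
```

Request:
{"method": "move_arm", "body": {
  "increments": [
    [0,0,0,0,3],
    [0,0,0,0,3],
    [0,0,0,0,3],
    [0,0,0,0,3]
  ]
}}

```text
t: 3.3
tool_pos: [0.4437, 0.0984, 0.045]
tool_rot: [-0.342, 3.117, 0.0]
contact_force: [-0.6, 1.7, 9.6]
opening: 0.0301
```

```bash
python3 - <<'E'
from station import sensors,ctrl
o=sensors.get_obs();print(o["opening"],o["contact_force"]); print([a for a in dir(ctrl) if a[0]!='_'])
E
python3 snap.py a2 wrist
```

```text
0.030060898101325395 [-0.56450144  1.68399765  9.63110821]
['MotionError', 'nose_length']
```

View pics/a2.png

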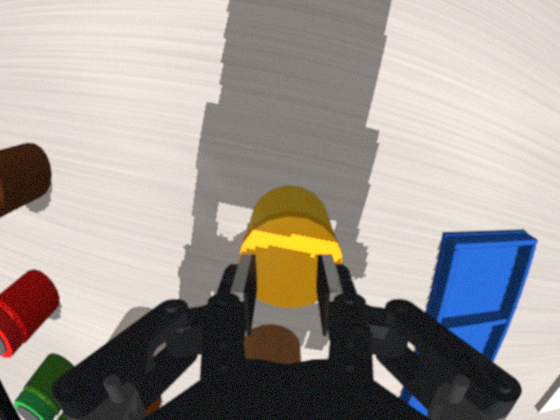

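```bash
python3 - <<'E'
from h import *
s=pickle.load(open("pics/side_a1.pkl","rb"))
for z in (.028,.044,.062,.08): print(z,proj(s,[.4428,.0985-.023,z]))
from station import sensors; print(sensors.get_obs()["q"])
E
python3 snap.py a3 side;  python3 - <<'E'
import pickle,cv2
d=pickle.load(open("pics/side_a3.pkl","rb"));a=d["image"][130:230,160:260,::-1]
cv2.imwrite("pics/a3s.png",cv2.convertScaleAbs(cv2.resize(a,None,fx=6,fy=6,interpolation=cv2.INTER_CUBIC),alpha=1.8))
E
```

```text
0.028 [208.50233802 197.74245168]
0.044 [207.46302288 192.16098021]
0.062 [206.2578059  185.68856012]
0.08 [205.01266115 179.0017145 ]
[ 5.38872940e-02 -1.98682770e-01  2.14931393e+00  6.98137281e-04
  1.18556282e+00 -1.73576240e+00]
```

View pics/a3s.png

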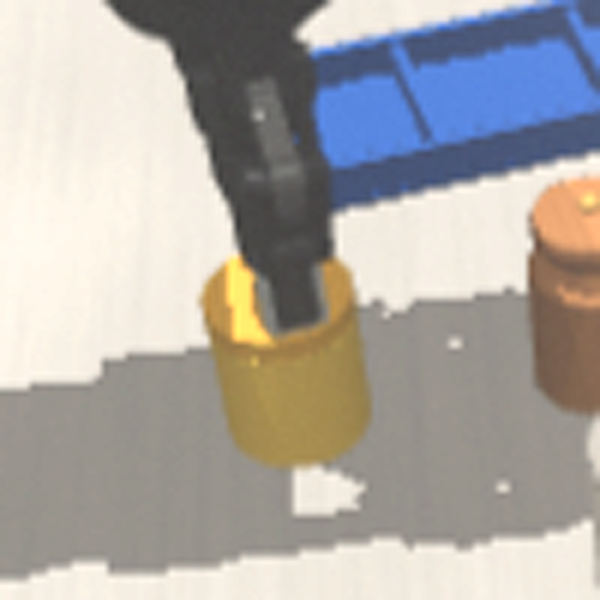

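Request:
{"method": "move_arm", "body": {
  "increments": [
    [0,0,-4,0,4],
    [0,0,-8,0,6],
    [0,0,-12,0,6],
    [0,0,-12,0,6],
    [0,0,-12,0,6]
  ]
}}

```text
t: 4.03
tool_pos: [0.4408, 0.098, 0.1614]
tool_rot: [0.343, -3.122, 0.0]
contact_force: [0.3, -0.3, 0.7]
opening: 0.0599
```

```bash
python3 snap.py a4 side wrist top;  python3 - <<'E'
import pickle,cv2
d=pickle.load(open("pics/side_a4.pkl","rb"));a=d["image"][80:230,130:280,::-1]
cv2.imwrite("pics/a4s.png",cv2.convertScaleAbs(cv2.resize(a,None,fx=4,fy=4,interpolation=cv2.INTER_CUBIC),alpha=1.8))
d=pickle.load(open("pics/wrist_a4.pkl","rb"));a=d["image"][120:420,100:480,::-1]
cv2.imwrite("pics/a4w.png",cv2.convertScaleAbs(cv2.resize(a,None,fx=2,fy=2,interpolation=cv2.INTER_CUBIC),alpha=1.8))
from h import *
s=pickle.load(open("pics/side_a4.pkl","rb"))
from station import sensors; o=sensors.get_obs(); p=o["tool_pos"]; print(p,o["opening"])
for dz in (-.017,0,.017): print(dz,proj(s,p+[.216*.03,-.976*.03,dz]),proj(s,p-[.216*.03,-.976*.03,-dz]))
E
```

```text
[0.44004987 0.09798963 0.16000973] 0.05992028375620941
-0.017 [202.31906951 155.76778425] [195.60213074 138.23561837]
0 [200.97511221 148.40131592] [194.21948725 130.96777953]
0.017 [199.584701   140.78022543] [192.7915654 123.4619359]
```

View pics/a4s.png

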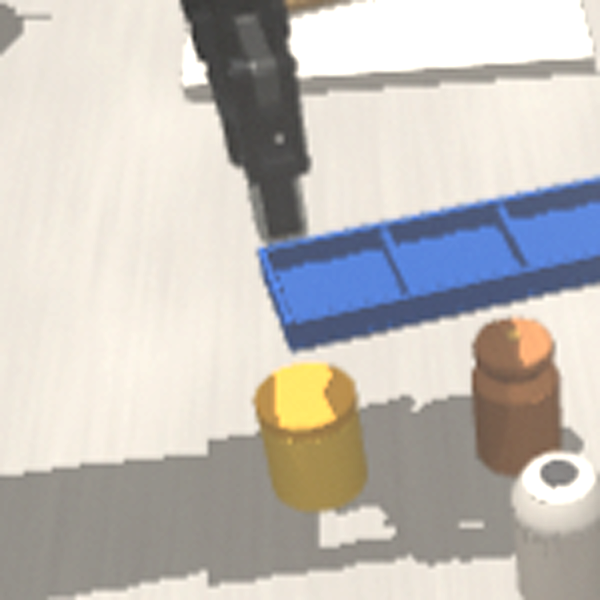

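View pics/a4w.png

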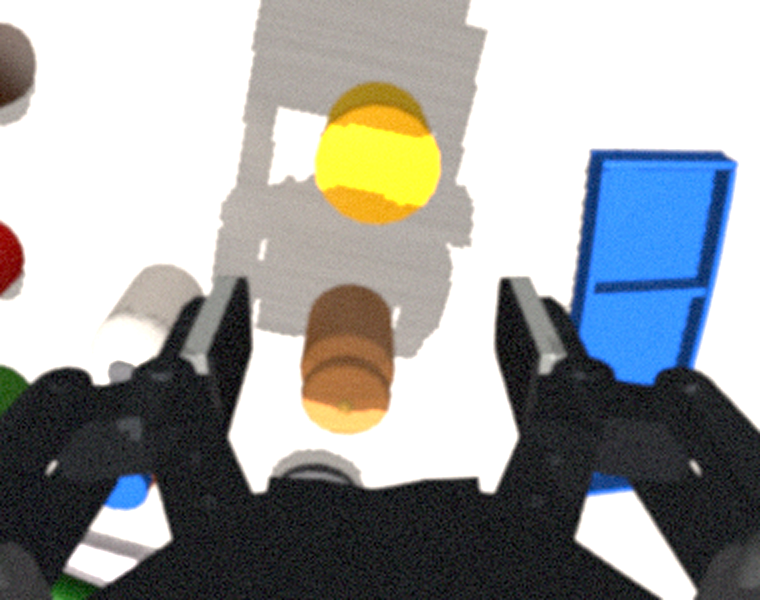

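```bash
python3 - <<'E'
from h import *
d=pickle.load(open("pics/wrist_a4.pkl","rb"))
print(fray(d,100+378/2,120+165/2,.062))
E
python3 go.py .441 .0985 .010
```

```text
[0.44026816 0.10043303 0.062     ]
t 4.17 pos [0.44  0.098 0.16 ] yaw 102.5 -> delta cm [-0.15  0.02 15.  ] twist 0.0 tilt [-0.003 -0.    -1.   ] q6 -1.74 op 0.0599
```

Request:
{"method": "move_arm", "body": {
  "increments": [
    [-0.1,0.1,3,0,8],
    [-0.1,0.1,6,0,8],
    [-0.1,0.1,9,0,8],
    [-0.1,0.1,11,0,8],
    [-0.1,0.1,11,0,8]
  ]
}}

```text
t: 4.8
tool_pos: [0.4392, 0.0991, 0.0488]
tool_rot: [0.342, -3.116, -0.0]
contact_force: [-0.6, 0.1, -0.5]
opening: 0.0799
```

Request:
{"method": "move_arm", "body": {
  "increments": [
    [0,0,1.5,0,8],
    [0,0,3,0,8],
    [0,0,3.8,0,8],
    [0,0,3.8,0,8]
  ]
}}

```text
t: 5.3
tool_pos: [0.4412, 0.0992, 0.0129]
tool_rot: [0.343, -3.121, -0.0]
contact_force: [0.1, -0.1, 0.2]
opening: 0.08
```

```bash
python3 snap.py a5 side wrist
```

```text
(no output)
```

View pics/a5.png

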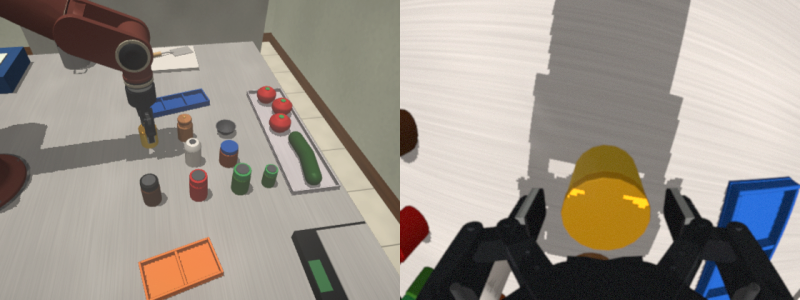

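The view shows the fingers standing on either side of the pot, with the lid at about (605,212) in the wrist half, so I'm closing now.

Request:
{"method": "move_arm", "body": {
  "increments": [
    [0,0,0,0,4],
    [0,0,0,0,4],
    [0,0,0,0,4],
    [0,0,0,0,4],
    [0,0,0,0,4]
  ],
  "newtons": 40
}}

```text
t: 6.02
tool_pos: [0.4425, 0.0994, 0.0146]
tool_rot: [-0.343, 3.122, -0.0]
contact_force: [-0.8, 0.3, 6.0]
opening: 0.0515
```

Request:
{"method": "move_arm", "body": {
  "increments": [
    [0,0,-0.5,0,4],
    [0,0,-2,0,4],
    [0,0,-3,0,4],
    [0,0,-3,0,4]
  ]
}}

```text
t: 6.52
tool_pos: [0.443, 0.0994, 0.0453]
tool_rot: [-0.343, 3.12, -0.0]
contact_force: [-0.4, 0.1, -1.5]
opening: 0.0515
```

```bash
python3 snap.py a6 side wrist; python3 go.py .455 .258 .15
```

```text
t 6.62 pos [0.4419 0.0993 0.0439] yaw 102.5 -> delta cm [ -4.73  15.21 -10.61] twist 0.0 tilt [ 0.  0. -1.] q6 -1.73 op 0.052
```

View pics/a6.png

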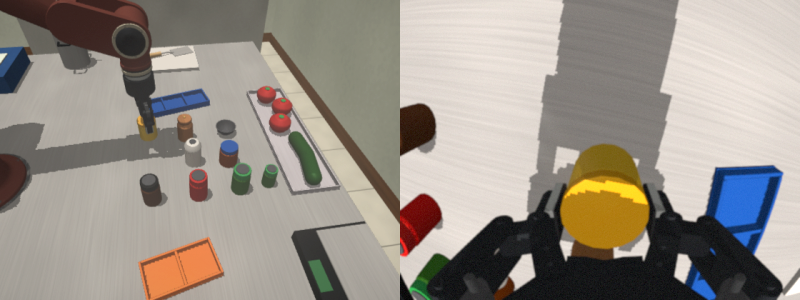

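Request:
{"method": "move_arm", "body": {
  "increments": [
    [0,0,-3,0,4],
    [-1.2,3.7,-5,0,4],
    [-2.4,7.4,-5,0,4],
    [-3.7,11.4,-5,0,4],
    [-4.9,15.2,-5,0,4]
  ]
}}

```text
t: 7.25
tool_pos: [0.4563, 0.2595, 0.0932]
tool_rot: [0.343, -3.122, 0.001]
contact_force: [0.5, 0.1, -1.9]
opening: 0.0517
```

Request:
{"method": "move_arm", "body": {
  "increments": [
    [0,0,0,0,4],
    [0,0,0,0,4],
    [0,0,0,0,4]
  ]
}}

```text
t: 7.62
tool_pos: [0.4564, 0.2573, 0.0934]
tool_rot: [0.341, -3.122, 0.001]
contact_force: [-0.1, 0.4, -1.5]
opening: 0.0516
```

```bash
python3 snap.py a7 side wrist; python3 go.py .457 .258 .022
```

```text
t 7.72 pos [0.4567 0.2574 0.0937] yaw 102.5 -> delta cm [-0.04  0.05  7.17] twist -0.0 tilt [-0. -0. -1.] q6 -1.42 op 0.0515
```

View pics/a7.png

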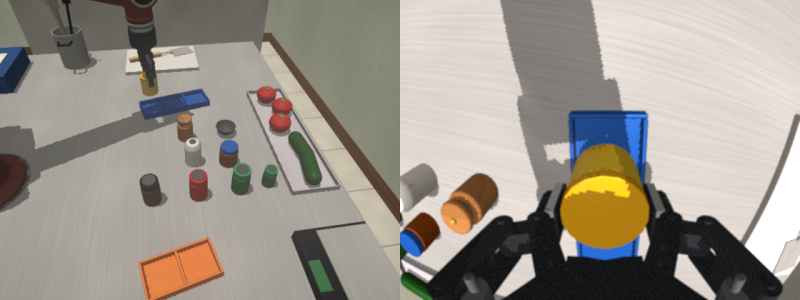

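Run:
```python
import pickle,cv2
d=pickle.load(open("pics/wrist_a7.pkl","rb"));a=d["image"][140:380,200:380,::-1]
cv2.imwrite("pics/a7w.png",cv2.convertScaleAbs(cv2.resize(a,None,fx=2.5,fy=2.5,interpolation=cv2.INTER_CUBIC),alpha=1.8))
```

```text
(no output)
```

View pics/a7w.png

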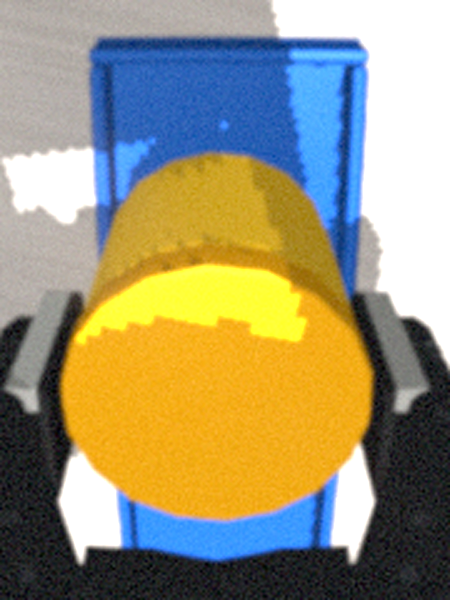

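Run:
```python
from h import *
d=pickle.load(open("pics/wrist_a7.pkl","rb"))
f=lambda u,v,z:fray(d,200+u/2.5,140+v/2.5,z)
A,B=f(92,55,.022),f(368,55,.022); print(A,B,np.linalg.norm(A-B)); 
t=(B-A)/np.linalg.norm(B-A); ax=np.array([t[1],-t[0],0]); print("yaw",np.degrees(np.arctan2(ax[1],ax[0])))
m=(A+B)/2
for o in (.0408,.1175,.1942): print("well",(m+ax*o).round(4))
print("pot", f(216,392,.062+.0937-.0146))
```

```text
[0.42680295 0.2140994  0.022     ] [0.40928194 0.29224635 0.022     ] 0.08008703470427708
yaw 12.637072914419925
well [0.4579 0.2621 0.022 ]
well [0.5327 0.2789 0.022 ]
well [0.6075 0.2957 0.022 ]
pot [0.45217114 0.25645515 0.1411    ]
```

Request:
{"method": "move_arm", "body": {
  "increments": [
    [-0.5,0.3,0,0,4],
    [-0.5,0.3,2,0,4],
    [-0.5,0.3,4,0,4],
    [-0.5,0.3,5.5,0,4],
    [-0.5,0.3,5.5,0,4]
  ]
}}

```text
t: 8.35
tool_pos: [0.46, 0.2619, 0.0374]
tool_rot: [0.342, -3.12, 0.001]
contact_force: [-0.5, 0.4, -0.7]
opening: 0.0517
```

Request:
{"method": "move_arm", "body": {
  "increments": [
    [0,0,0.8,0,4],
    [0,0,1.5,0,4],
    [0,0,1.7,0,4],
    [0,0,1.8,0,4]
  ]
}}

```text
t: 8.85
tool_pos: [0.461, 0.2624, 0.0208]
tool_rot: [-0.343, 3.123, 0.0]
contact_force: [0.3, -0.2, -1.4]
opening: 0.0515
```

```bash
python3 snap.py a8 side wrist; python3 go.py .457 .258 .0196;python3 - <<'E'
import pickle,cv2,numpy as np
d=pickle.load(open("pics/wrist_a8.pkl","rb"));a=d["image"][140:380,200:380,::-1]
e=pickle.load(open("pics/side_a8.pkl","rb"));b=e["image"][90:210,160:280,::-1]
a=cv2.resize(a,(300,400),interpolation=cv2.INTER_CUBIC);b=cv2.resize(b,(400,400),interpolation=cv2.INTER_CUBIC)
cv2.imwrite("pics/a8z.png",cv2.convertScaleAbs(np.hstack([a,b]),alpha=1.8))
E
```

```text
t 8.95 pos [0.461  0.2624 0.0209] yaw 102.5 -> delta cm [ 0.49 -0.34  0.13] twist 0.0 tilt [ 0.  0. -1.] q6 -1.41 op 0.0519
```

View pics/a8z.png

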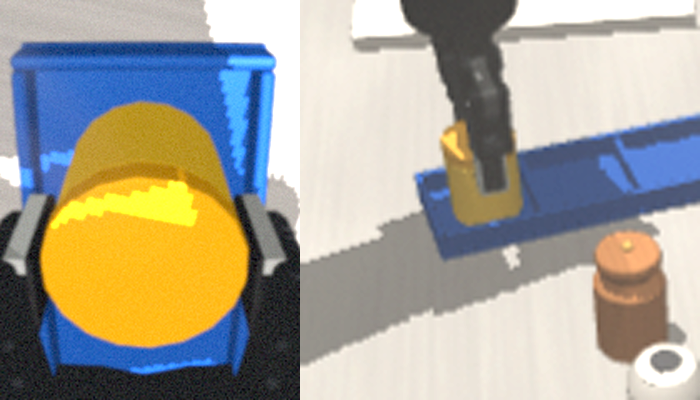

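Request:
{"method": "move_arm", "body": {
  "increments": [
    [0,0,0.1,0,4.8],
    [0,0,0.1,0,5.6],
    [0,0,0.1,0,6.6],
    [0,0,0.1,0,6.6]
  ]
}}

```text
t: 9.45
tool_pos: [0.4612, 0.2624, 0.0201]
tool_rot: [-0.343, 3.122, 0.0]
contact_force: [0.7, -0.1, 0.1]
opening: 0.066
```

Request:
{"method": "move_arm", "body": {
  "increments": [
    [0,0,-2,0,6.8],
    [0,0,-5,0,6.8],
    [0,0,-9,0,6.8],
    [0,0,-12,0,6.8],
    [0,0,-12,0,6.8]
  ]
}}

```text
t: 10.07
tool_pos: [0.463, 0.2632, 0.1433]
tool_rot: [-0.342, 3.116, 0.003]
contact_force: [0.8, -0.4, -0.2]
opening: 0.0683
```

```bash
python3 snap.py a9 side wrist; python3 go.py .551 .1085
```

```text
t 10.18 pos [0.4607 0.2622 0.1393] yaw 102.5 -> delta cm [ -5.48 -16.97  -0.  ] twist 0.0 tilt [-0. -0. -1.] q6 -1.41 op 0.0682
```

View pics/a9.png

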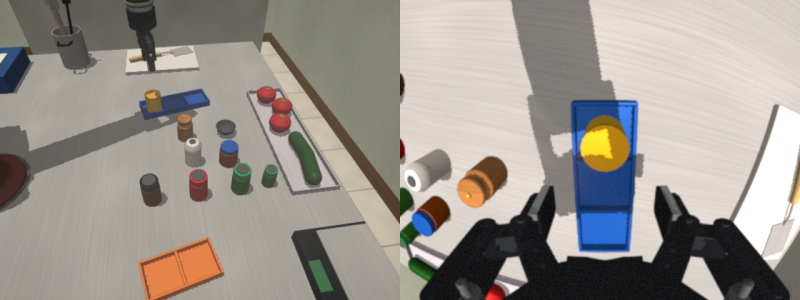

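Request:
{"method": "move_arm", "body": {
  "increments": [
    [-1.4,-4.2,0,0,7.5],
    [-2.8,-8.5,0,0,7.5],
    [-4.2,-12.7,0,0,7.5],
    [-5.5,-16.9,0,0,7.5],
    [-5.5,-16.9,0,0,7.5]
  ]
}}

```text
t: 10.8
tool_pos: [0.5511, 0.107, 0.1374]
tool_rot: [0.337, -3.12, 0.0]
contact_force: [0.1, 0.8, 0.4]
opening: 0.0751
```

```bash
python3 snap.py b1 wrist; python3 go.py .551 .109 .012;python3 - <<'E'
import pickle,cv2
d=pickle.load(open("pics/wrist_b1.pkl","rb"));a=d["image"][120:420,100:480,::-1]
cv2.imwrite("pics/b1w.png",cv2.convertScaleAbs(cv2.resize(a,None,fx=2,fy=2,interpolation=cv2.INTER_CUBIC),alpha=1.8))
E
```

```text
t 10.85 pos [0.5504 0.1083 0.1375] yaw 102.4 -> delta cm [-0.12  0.05 12.55] twist -0.1 tilt [-0.004  0.    -1.   ] q6 -1.73 op 0.0753
```

View pics/b1w.png

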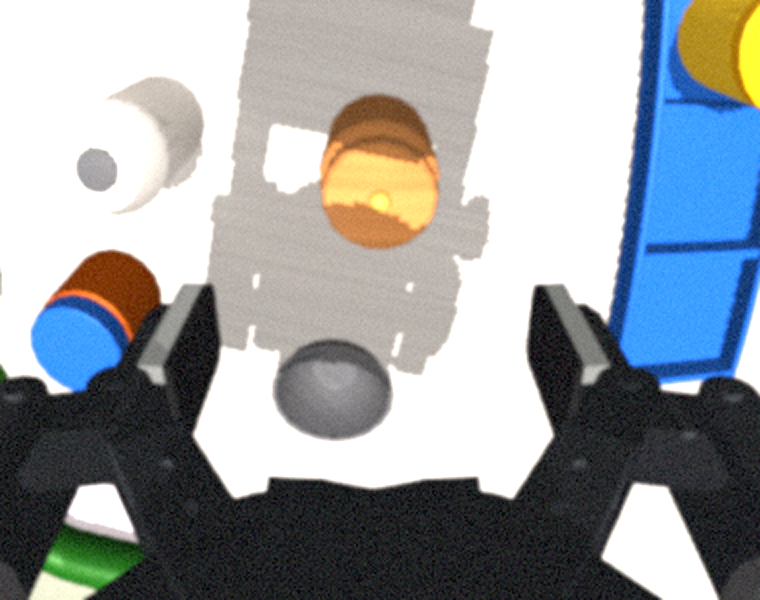

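Request:
{"method": "move_arm", "body": {
  "increments": [
    [-0.1,0.1,3.5,0,7.5],
    [-0.1,0.1,7,0,7.5],
    [-0.1,0.1,10,0,7.5],
    [-0.1,0.1,12,0,7.5],
    [-0.1,0.1,12.5,0,7.5]
  ]
}}

```text
t: 11.48
tool_pos: [0.5503, 0.111, 0.0128]
tool_rot: [0.344, -3.119, -0.0]
contact_force: [-0.3, 0.5, -1.0]
opening: 0.0749
```

Request:
{"method": "move_arm", "body": {
  "increments": [
    [0,0,0,0,7.5],
    [0,0,0,0,4],
    [0,0,0,0,4],
    [0,0,0,0,4],
    [0,0,0,0,4]
  ]
}}

```text
t: 12.1
tool_pos: [0.5535, 0.1106, 0.0165]
tool_rot: [-0.343, 3.12, -0.0]
contact_force: [-0.2, 0.0, 5.6]
opening: 0.0465
```

Request:
{"method": "move_arm", "body": {
  "increments": [
    [0,0,0,0,4],
    [0,0,-1,0,4],
    [0,0,-3,0,4],
    [0,0,-3,0,4]
  ]
}}

```text
t: 12.6
tool_pos: [0.5539, 0.1106, 0.0474]
tool_rot: [-0.343, 3.118, -0.0]
contact_force: [-0.3, 1.4, -0.7]
opening: 0.0466
```

```bash
python3 snap.py b2 side wrist; python3 go.py .534 .278 .11
```

```text
t 12.7 pos [0.5523 0.1105 0.0453] yaw 102.5 -> delta cm [-1.86 16.75 -6.47] twist 0.0 tilt [ 0.001  0.    -1.   ] q6 -1.72 op 0.0464
```

View pics/b2.png

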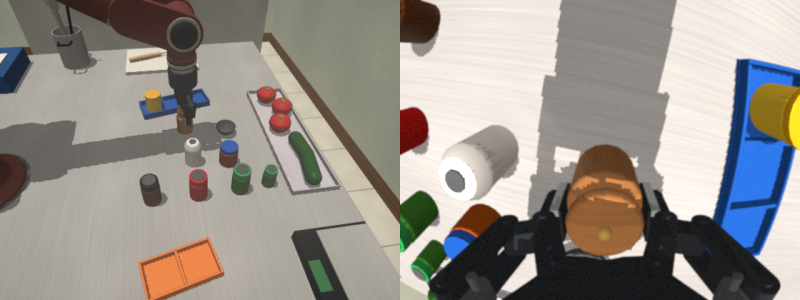

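Request:
{"method": "move_arm", "body": {
  "increments": [
    [0,0,-3.5,0,4],
    [-0.5,4,-6,0,4],
    [-1,8.2,-6.5,0,4],
    [-1.4,12.5,-6.5,0,4],
    [-1.9,16.8,-6.5,0,4]
  ]
}}

```text
t: 13.32
tool_pos: [0.5334, 0.2797, 0.1091]
tool_rot: [0.343, -3.122, 0.001]
contact_force: [0.7, -0.3, -1.7]
opening: 0.0465
```

Request:
{"method": "move_arm", "body": {
  "increments": [
    [0,0,0,0,4],
    [0,0,0,0,4],
    [0,0,0,0,4]
  ]
}}

```text
t: 13.7
tool_pos: [0.5341, 0.2775, 0.1094]
tool_rot: [0.341, -3.122, 0.001]
contact_force: [-0.1, 0.2, -1.9]
opening: 0.0467
```

```bash
cat > zz.py <<'E'
import sys,pickle,cv2,numpy as np
from station import get_image
n=sys.argv[1]
d=get_image("wrist");pickle.dump(d,open(f"pics/wrist_{n}.pkl","wb"))
e=get_image("side");pickle.dump(e,open(f"pics/side_{n}.pkl","wb"))
x,y=int(sys.argv[2]),int(sys.argv[3])
a=cv2.resize(d["image"][120:400,180:400,::-1],(440,560),interpolation=cv2.INTER_CUBIC)
b=cv2.resize(e["image"][y:y+112,x:x+72,::-1],(360,560),interpolation=cv2.INTER_CUBIC)
cv2.imwrite(f"pics/{n}.png",cv2.convertScaleAbs(np.hstack([a,b]),alpha=1.8))
E
python3 zz.py b3 210 80; python3 go.py .534 .279 .022
```

```text
t 13.8 pos [0.5343 0.2776 0.1097] yaw 102.5 -> delta cm [-0.    0.15  8.77] twist -0.0 tilt [-0. -0. -1.] q6 -1.43 op 0.0463
```

View pics/b3.png

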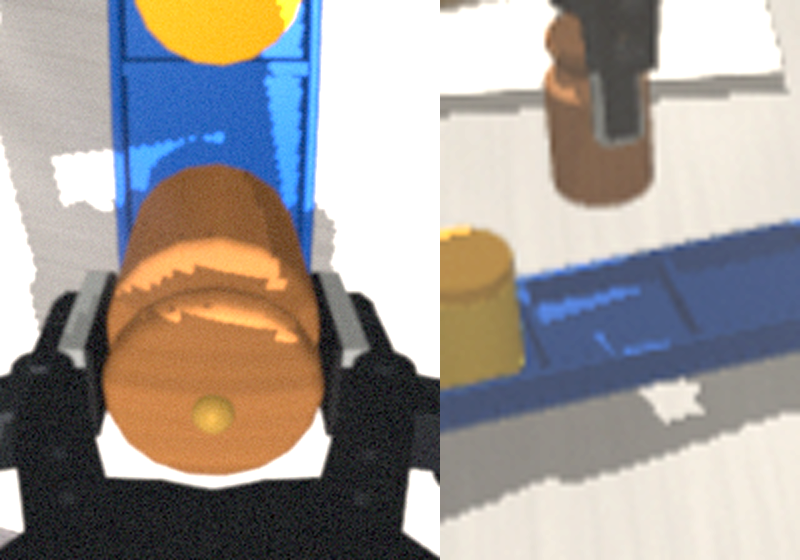

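Run:
```python
from h import *
d=pickle.load(open("pics/wrist_b3.pkl","rb"))
f=lambda u,v,z:fray(d,180+u/2,120+v/2,z)
A,B=f(110,60,.022),f(322,60,.022); m=(A+B)/2; print(A,B,m, m+.03835*np.array([.976,.217,0]),m-.03835*np.array([.976,.217,0]),m+.115*np.array([.976,.217,0]))
print("mill ball",f(212,413,.084+.1097-.0165),"mustard",f(218,0,.067))
```

```text
[0.49864286 0.22936205 0.022     ] [0.48090054 0.30885044 0.022     ] [0.4897717  0.26910625 0.022     ] [0.5272013 0.2774282 0.022    ] [0.4523421 0.2607843 0.022    ] [0.6020117  0.29406125 0.022     ]
mill ball [0.52909316 0.27635894 0.1772    ] mustard [0.46557561 0.26404604 0.067     ]
```

Request:
{"method": "move_arm", "body": {
  "increments": [
    [0,0.15,3,0,4],
    [0,0.15,5.5,0,4],
    [0,0.15,7.3,0,4],
    [0,0.15,8.3,0,4],
    [0,0.15,8.7,0,4]
  ]
}}

```text
t: 14.42
tool_pos: [0.534, 0.2799, 0.0226]
tool_rot: [0.343, -3.123, 0.0]
contact_force: [0.9, -0.0, -2.9]
opening: 0.0467
```

Request:
{"method": "move_arm", "body": {
  "increments": [
    [0,0,0,0,4],
    [0,0,0.1,0,4.4],
    [0,0,0.1,0,5.2],
    [0,0,0.1,0,6.2],
    [0,0,0.1,0,6.2]
  ]
}}

```text
t: 15.05
tool_pos: [0.5342, 0.2802, 0.0223]
tool_rot: [-0.343, 3.122, 0.0]
contact_force: [-0.7, 0.6, 0.1]
opening: 0.0617
```

Request:
{"method": "move_arm", "body": {
  "increments": [
    [0,0,-2,0,6.5],
    [0,0,-5,0,6.8],
    [0,0,-9,0,6.8],
    [0,0,-13,0,6.8],
    [0,0,-13,0,6.8]
  ]
}}

```text
t: 15.68
tool_pos: [0.537, 0.2813, 0.1587]
tool_rot: [-0.342, 3.112, 0.004]
contact_force: [-0.1, -0.6, -0.4]
opening: 0.0681
```

```bash
python3 zz.py b4 210 80; python3 go.py .5615 -.1095 .15
```

```text
t 15.78 pos [0.5343 0.2803 0.1534] yaw 102.5 -> delta cm [  5.81 -38.64   0.32] twist 0.0 tilt [ 0.002  0.001 -1.   ] q6 -1.43 op 0.0679
```

View pics/b4.png

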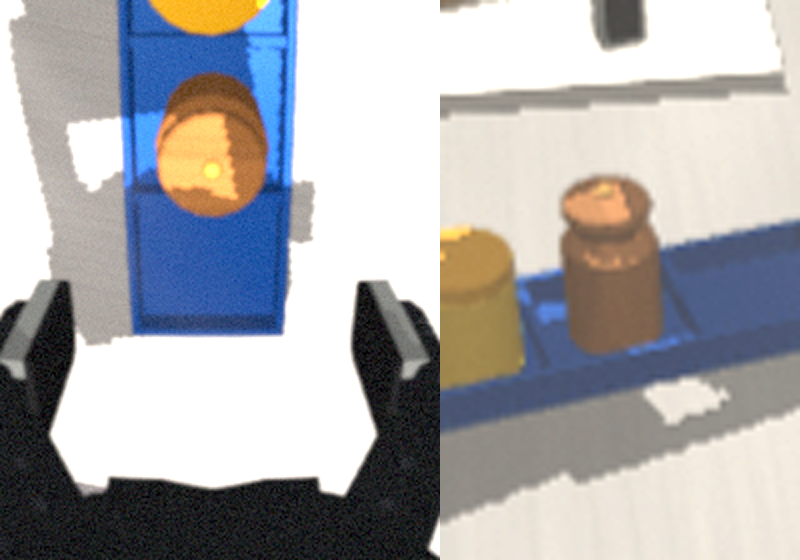

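Mill stands in the middle well. The mustard is in the near well. Next is the chilli, with the tips passing at about 0.17 m, above the standing jars.

Request:
{"method": "move_arm", "body": {
  "increments": [
    [0.9,-6,0,0,7],
    [1.8,-12,0,0,7],
    [2.7,-18,0,0,7],
    [3.6,-24,0,0,7],
    [4.5,-30,0,0,7]
  ]
}}

```text
t: 16.4
tool_pos: [0.5538, -0.0242, 0.1503]
tool_rot: [0.343, -3.12, -0.001]
contact_force: [0.9, -1.2, 1.0]
opening: 0.0696
```

Request:
{"method": "move_arm", "body": {
  "increments": [
    [0.6,-4,0,0,7.5],
    [1.3,-8.6,0,0,7.5],
    [1.3,-8.6,0,0,7.5],
    [1.3,-8.6,0,0,7.5]
  ]
}}

```text
t: 16.9
tool_pos: [0.5602, -0.1088, 0.1506]
tool_rot: [0.342, -3.121, -0.002]
contact_force: [-0.7, -0.1, -0.5]
opening: 0.075
```

```bash
python3 snap.py c1 wrist; python3 go.py .5615 -.1095 .012
```

```text
t 16.95 pos [ 0.5604 -0.1083  0.1508] yaw 102.6 -> delta cm [-0.1  -0.16 13.88] twist 0.1 tilt [-0.002  0.001 -1.   ] q6 -2.11 op 0.0749
```

View pics/c1.png

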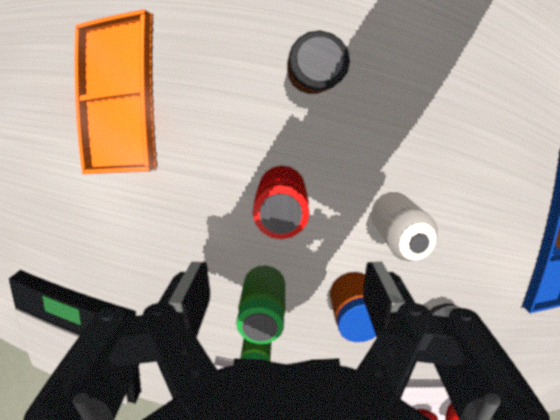

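```bash
python3 - <<'E'
from h import *
d=pickle.load(open("pics/wrist_c1.pkl","rb"))
f=lambda u,v,z:fray(d,u,v,z)
print("chilli",f(281,210,.079),"herbs",f(262,321,.079),"salt",f(418,241,.08))
P=np.array([f(*p,.022)[:2] for p in [(85,171),(155,169),(147,12),(76,26)]]); print(P)
loc=[(0,0)]
# order: +x end: (85,171) is -y side? 
x,r=fit_tray(P[[1,0,3,2]],.158,.082); print(x,r.round(1))
E
python3 -c "
import pickle,cv2
d=pickle.load(open('pics/wrist_c1.pkl','rb'));a=d['image'][0:190,60:180,::-1]
cv2.imwrite('pics/c1o.png',cv2.convertScaleAbs(cv2.resize(a,None,fx=3.1,fy=3.1,interpolation=cv2.INTER_CUBIC),alpha=1.6))"
```

```text
chilli [ 0.55912106 -0.11282532  0.079     ] herbs [ 0.66418139 -0.10730715  0.079     ] salt [0.56076177 0.00228771 0.08      ]
[[ 0.5810706  -0.31655795]
 [ 0.56408274 -0.23538257]
 [ 0.41720443 -0.27217775]
 [ 0.43346313 -0.35309426]]
[ 0.49895522 -0.29430313  0.23484479] [ 2.2 -0.7  4.3  0.8 -1.8  0.5 -4.6 -0.6]
```

View pics/c1o.png

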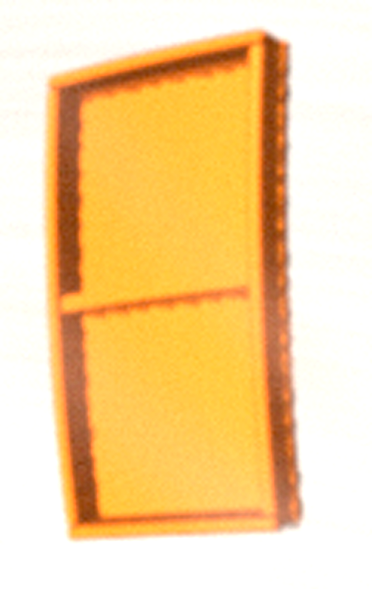

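Request:
{"method": "move_arm", "body": {
  "increments": [
    [0,-0.35,3.5,0,7.5],
    [0,-0.35,7.5,0,7.5],
    [0,-0.35,11,0,7.5],
    [0,-0.35,13,0,7.5],
    [0,-0.35,13.8,0,7.5]
  ]
}}

```text
t: 17.58
tool_pos: [0.5612, -0.1117, 0.0126]
tool_rot: [0.345, -3.121, -0.001]
contact_force: [-0.3, -0.1, -0.2]
opening: 0.0749
```

Request:
{"method": "move_arm", "body": {
  "increments": [
    [0,0,0,0,7.5],
    [0,0,0,0,4],
    [0,0,0,0,4],
    [0,0,0,0,4],
    [0,0,0,0,4]
  ]
}}

```text
t: 18.2
tool_pos: [0.5632, -0.1132, 0.0157]
tool_rot: [-0.343, 3.12, -0.002]
contact_force: [0.2, 0.9, 6.3]
opening: 0.0445
```

Request:
{"method": "move_arm", "body": {
  "increments": [
    [0,0,0,0,4],
    [0,0,-1,0,4],
    [0,0,-3,0,4],
    [0,0,-3,0,4]
  ]
}}

```text
t: 18.7
tool_pos: [0.5635, -0.1134, 0.0466]
tool_rot: [-0.343, 3.119, -0.003]
contact_force: [0.4, 1.3, -1.3]
opening: 0.0445
```

```bash
python3 zz.py c2 240 170; python3 go.py .608 .295 .15
```

```text
t 18.8 pos [ 0.562  -0.1128  0.0444] yaw 102.5 -> delta cm [-13.35  38.81 -10.57] twist 0.0 tilt [ 0.001 -0.    -1.   ] q6 -2.12 op 0.0444
```

View pics/c2.png

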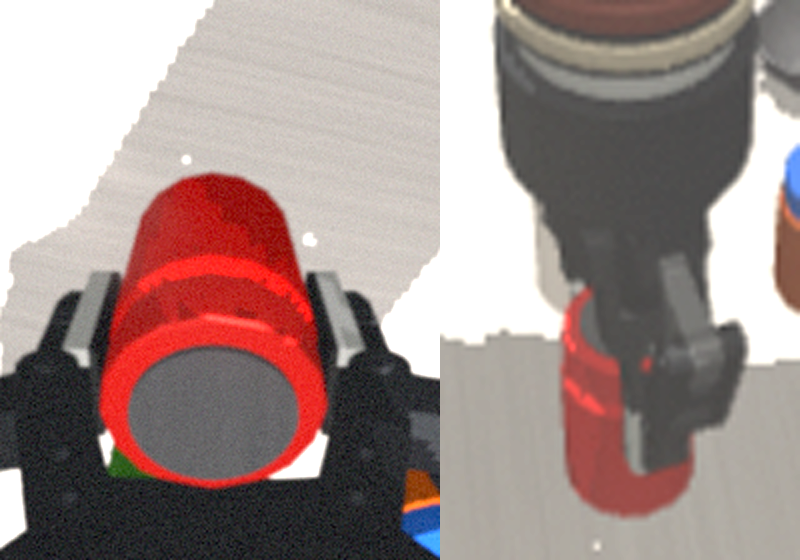

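Request:
{"method": "move_arm", "body": {
  "increments": [
    [0,0,-5,0,4],
    [0,0,-10.5,0,4],
    [-1.8,5.2,-10.5,0,4],
    [-3.7,10.6,-10.5,0,4],
    [-5.6,16,-10.5,0,4]
  ]
}}

```text
t: 19.42
tool_pos: [0.5813, 0.0571, 0.1482]
tool_rot: [0.342, -3.122, -0.0]
contact_force: [0.8, -0.3, -1.6]
opening: 0.0445
```

Request:
{"method": "move_arm", "body": {
  "increments": [
    [-1.9,5.6,0,0,4],
    [-3.7,11,0,0,4],
    [-5.6,16.6,0,0,4],
    [-7.8,22.8,0,0,4],
    [-7.8,22.8,0,0,4]
  ]
}}

```text
t: 20.05
tool_pos: [0.6074, 0.2988, 0.1475]
tool_rot: [0.35, -3.12, -0.001]
contact_force: [-0.1, -0.0, -1.5]
opening: 0.0445
```

Request:
{"method": "move_arm", "body": {
  "increments": [
    [0,0,0,0,4],
    [0,0,0,0,4]
  ]
}}

```text
t: 20.3
tool_pos: [0.6082, 0.2937, 0.1483]
tool_rot: [0.341, -3.122, 0.001]
contact_force: [0.5, -0.1, -1.0]
opening: 0.0447
```

```bash
python3 zz.py c3 230 70; python3 go.py .608 .2955 .022
```

```text
t 20.4 pos [0.6084 0.2936 0.1487] yaw 102.4 -> delta cm [-0.    0.19 12.67] twist -0.1 tilt [-0. -0. -1.] q6 -1.45 op 0.0444
```

View pics/c3.png

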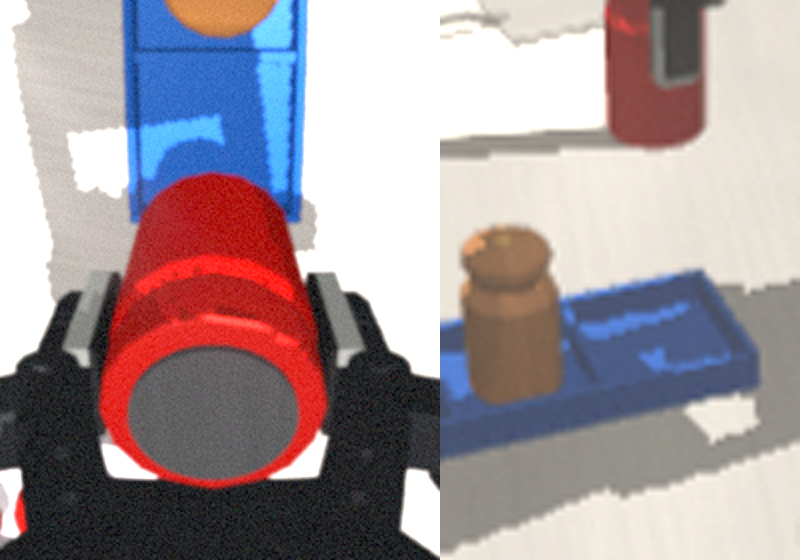

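Run:
```python
from h import *
d=pickle.load(open("pics/wrist_c3.pkl","rb"))
f=lambda u,v,z:fray(d,180+u/2,120+v/2,z)
m=(f(125,50,.022)+f(306,50,.022))/2; print("wall2",m,"well3",m+.03835*np.array([.976,.217,0]))
e=(f(131,219,.022)+f(302,219,.022))/2; print("end",e,"well3",e-.0408*np.array([.976,.217,0]))
print("chilli",f(213,418,.079+.1487-.0155))
```

```text
wall2 [0.56485698 0.28545853 0.022     ] well3 [0.60228658 0.29378048 0.022     ]
end [0.64305149 0.30343674 0.022     ] well3 [0.60323069 0.29458314 0.022     ]
chilli [0.60746857 0.29366265 0.2122    ]
```

Request:
{"method": "move_arm", "body": {
  "increments": [
    [0.25,0.15,3.5,0,4],
    [0.25,0.15,7,0,4],
    [0.25,0.15,10,0,4],
    [0.25,0.15,11.8,0,4],
    [0.25,0.15,12.5,0,4]
  ]
}}

```text
t: 21.02
tool_pos: [0.6052, 0.2953, 0.0228]
tool_rot: [0.342, -3.122, 0.001]
contact_force: [0.3, -0.6, -0.9]
opening: 0.045
```

Request:
{"method": "move_arm", "body": {
  "increments": [
    [0,0,0.1,0,4],
    [0,0,0.1,0,4.4],
    [0,0,0.1,0,5.2],
    [0,0,0.1,0,6.2],
    [0,0,0.1,0,6.2]
  ]
}}

```text
t: 21.65
tool_pos: [0.6059, 0.2962, 0.0233]
tool_rot: [-0.343, 3.122, 0.0]
contact_force: [-0.3, 0.0, 0.1]
opening: 0.0616
```

Request:
{"method": "move_arm", "body": {
  "increments": [
    [0,0,-2,0,6.5],
    [0,0,-5,0,6.8],
    [0,0,-9,0,6.8],
    [0,0,-13,0,6.8],
    [0,0,-13,0,6.8]
  ]
}}

```text
t: 22.28
tool_pos: [0.6087, 0.2972, 0.1601]
tool_rot: [-0.342, 3.112, 0.004]
contact_force: [0.5, 0.7, -0.0]
opening: 0.0681
```

```bash
python3 zz.py c4 230 70; python3 go.py .5625 .003 .15
```

```text
t 22.38 pos [0.606  0.2962 0.1544] yaw 102.5 -> delta cm [ 10.62 -27.68   0.41] twist 0.0 tilt [ 0.002  0.001 -1.   ] q6 -1.45 op 0.0679
```

View pics/c4.png

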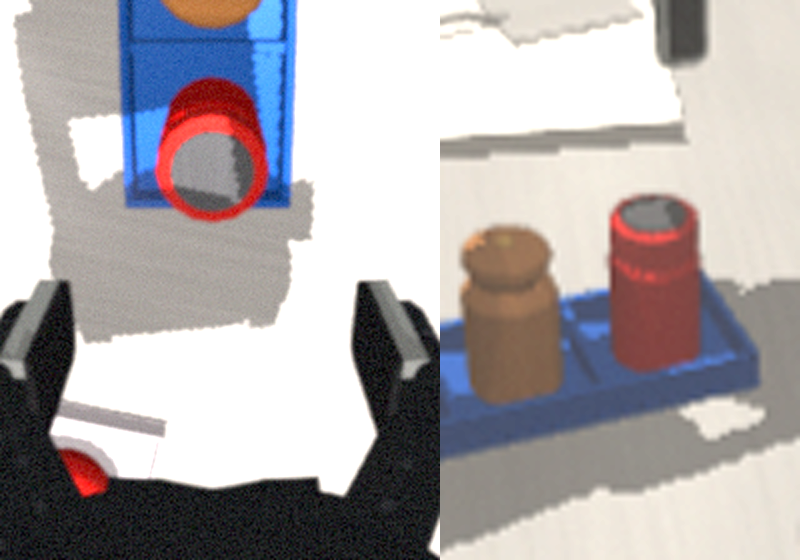

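Request:
{"method": "move_arm", "body": {
  "increments": [
    [2,-5.5,0,0,7],
    [4.2,-11,0,0,7],
    [6.4,-16.5,0,0,7],
    [8.5,-22,0,0,7],
    [10.6,-27.7,0,0,7.5]
  ]
}}

```text
t: 23.0
tool_pos: [0.5605, 0.0011, 0.1511]
tool_rot: [0.343, -3.12, -0.001]
contact_force: [1.1, -0.7, -0.3]
opening: 0.0752
```

Request:
{"method": "move_arm", "body": {
  "increments": [
    [0,0,0,0,7.5],
    [0,0,0,0,7.5],
    [0,0,0,0,7.5]
  ]
}}

```text
t: 23.38
tool_pos: [0.562, 0.0039, 0.1522]
tool_rot: [0.346, -3.121, -0.001]
contact_force: [-0.6, 0.0, 1.1]
opening: 0.0749
```

```bash
python3 zz.py d1 240 120; python3 go.py .5625 .003 .012
```

```text
t 23.48 pos [0.5622 0.004  0.1525] yaw 102.7 -> delta cm [-1.000e-02 -1.000e-01  1.405e+01] twist 0.2 tilt [-0.001  0.    -1.   ] q6 -1.92 op 0.0751
```

View pics/d1.png

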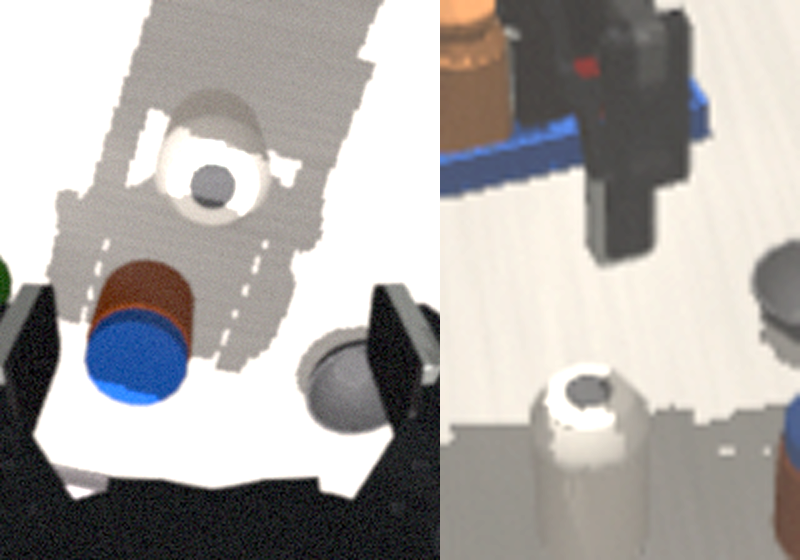

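Request:
{"method": "move_arm", "body": {
  "increments": [
    [0,0,3.5,0,7.5],
    [0,0,7.5,0,7.5],
    [0,0,11,0,7.5],
    [0,0,13.2,0,7.5],
    [0,0,14,0,7.5]
  ]
}}

```text
t: 24.1
tool_pos: [0.561, 0.0037, 0.011]
tool_rot: [0.345, -3.119, -0.001]
contact_force: [-0.4, -1.8, 0.4]
opening: 0.0751
```

Request:
{"method": "move_arm", "body": {
  "increments": [
    [0,0,0,0,7.5],
    [0,0,0,0,4],
    [0,0,0,0,4],
    [0,0,0,0,4],
    [0,0,0,0,4]
  ]
}}

```text
t: 24.72
tool_pos: [0.5634, 0.0028, 0.0144]
tool_rot: [-0.343, 3.12, 0.0]
contact_force: [-1.4, 2.2, 6.5]
opening: 0.0454
```

Request:
{"method": "move_arm", "body": {
  "increments": [
    [0,0,0,0,4],
    [0,0,-1,0,4],
    [0,0,-3,0,4],
    [0,0,-3,0,4]
  ]
}}

```text
t: 25.22
tool_pos: [0.5642, 0.0023, 0.0456]
tool_rot: [-0.342, 3.118, -0.002]
contact_force: [0.4, -0.7, -0.8]
opening: 0.0456
```

```bash
python3 zz.py d2 240 120; python3 go.py .463 -.304 .15
```

```text
t 25.32 pos [0.5625 0.0025 0.0434] yaw 102.5 -> delta cm [ 16.36 -27.76 -10.66] twist 0.0 tilt [ 0.001 -0.    -1.   ] q6 -1.92 op 0.0456
```

View pics/d2.png

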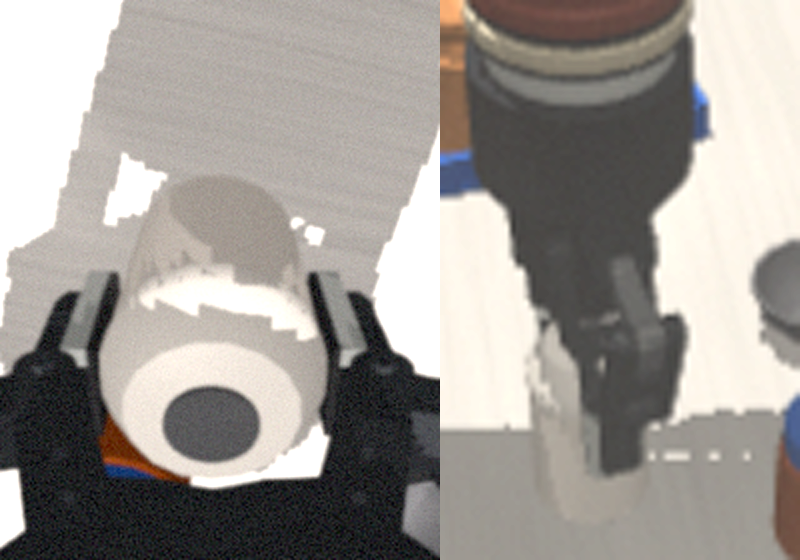

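Request:
{"method": "move_arm", "body": {
  "increments": [
    [0,0,-5,0,4],
    [0,0,-10.5,0,4],
    [2.7,-4.6,-10.5,0,4],
    [5.4,-9.2,-10.5,0,4],
    [8.2,-13.9,-10.5,0,4]
  ]
}}

```text
t: 25.95
tool_pos: [0.5114, -0.1519, 0.1472]
tool_rot: [0.344, -3.122, -0.0]
contact_force: [1.2, -0.4, -1.0]
opening: 0.0456
```

Request:
{"method": "move_arm", "body": {
  "increments": [
    [2.7,-4.6,0,0,4],
    [5.4,-9.2,0,0,4],
    [8.1,-13.9,0,0,4],
    [8.1,-13.9,0,0,4],
    [8.1,-13.9,0,0,4]
  ]
}}

```text
t: 26.58
tool_pos: [0.4631, -0.3036, 0.147]
tool_rot: [0.342, -3.122, -0.002]
contact_force: [-0.0, 0.7, -0.8]
opening: 0.0458
```

Request:
{"method": "move_arm", "body": {
  "increments": [
    [0,0,0,0,4],
    [0,0,0,0,4]
  ]
}}

```text
t: 26.82
tool_pos: [0.4639, -0.303, 0.1477]
tool_rot: [0.346, -3.122, -0.0]
contact_force: [-0.5, 0.5, -1.0]
opening: 0.0455
```

```bash
python3 zz.py d3 185 310; python3 go.py .463 -.304 .022
```

```text
t 26.93 pos [ 0.4638 -0.3034  0.1479] yaw 102.6 -> delta cm [ 0.09 -0.04 12.59] twist 0.1 tilt [ 0. -0. -1.] q6 -2.5 op 0.0457
```

View pics/d3.png

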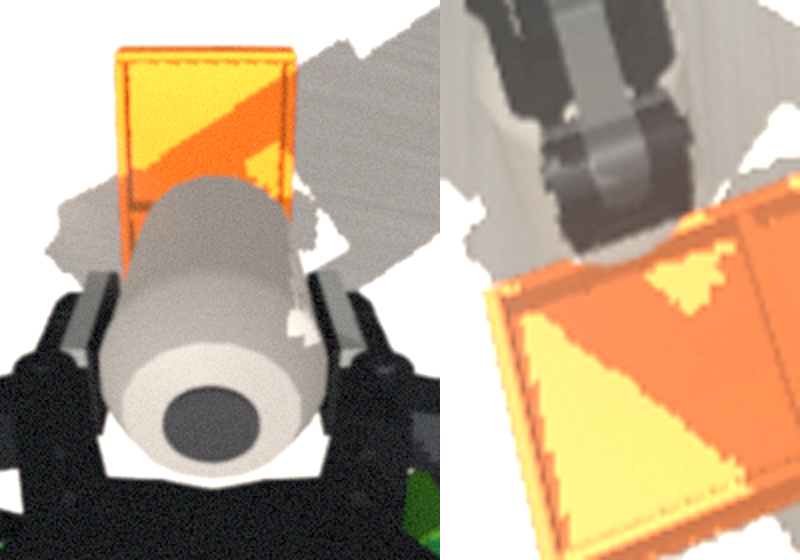

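Run:
```python
from h import *
d=pickle.load(open("pics/wrist_d3.pkl","rb"))
f=lambda u,v,z:fray(d,180+u/2,120+v/2,z)
A,B=f(116,57,.022),f(296,57,.022); print(np.linalg.norm(A-B)); m=(A+B)/2; t=(B-A)/np.linalg.norm(B-A);ax=np.array([t[1],-t[0],0]);print(ax)
print("end",m,"well",m+.0407*ax, "far",m+.1173*ax)
print("salt",f(211,424,.08+.1479-.0145))
```

```text
0.0796292137505343
[0.97573475 0.21895592 0.        ]
end [ 0.42456273 -0.31473084  0.022     ] well [ 0.46427513 -0.30581933  0.022     ] far [ 0.53901641 -0.28904731  0.022     ]
salt [ 0.46312126 -0.30345486  0.2134    ]
```

Request:
{"method": "move_arm", "body": {
  "increments": [
    [0,-0.2,3.5,0,4],
    [0,-0.2,7,0,4],
    [0,-0.2,10,0,4],
    [0,-0.2,11.8,0,4],
    [0,-0.2,12.5,0,4]
  ]
}}

```text
t: 27.55
tool_pos: [0.4637, -0.3056, 0.0219]
tool_rot: [0.344, -3.122, -0.002]
contact_force: [0.6, -0.2, -1.0]
opening: 0.0455
```

Request:
{"method": "move_arm", "body": {
  "increments": [
    [0,0,0.1,0,4],
    [0,0,0.1,0,4.4],
    [0,0,0.1,0,5.2],
    [0,0,0.1,0,6.2],
    [0,0,0.1,0,6.2]
  ]
}}

```text
t: 28.18
tool_pos: [0.4642, -0.3064, 0.0223]
tool_rot: [-0.343, 3.122, -0.001]
contact_force: [-0.5, 0.0, -0.2]
opening: 0.0619
```

Request:
{"method": "move_arm", "body": {
  "increments": [
    [0,0,-2,0,6.5],
    [0,0,-5,0,6.8],
    [0,0,-9,0,6.8],
    [0,0,-13,0,6.8],
    [0,0,-13,0,6.8]
  ]
}}

```text
t: 28.8
tool_pos: [0.4664, -0.3082, 0.1583]
tool_rot: [-0.342, 3.116, -0.012]
contact_force: [0.9, -0.4, 0.0]
opening: 0.0676
```

```bash
python3 zz.py d4 185 290; python3 go.py .668 -.109 .15
```

```text
t 28.9 pos [ 0.4642 -0.3063  0.1531] yaw 102.5 -> delta cm [-24.18  14.84   0.31] twist 0.0 tilt [ 0.001 -0.001 -1.   ] q6 -2.51 op 0.0678
```

View pics/d4.png

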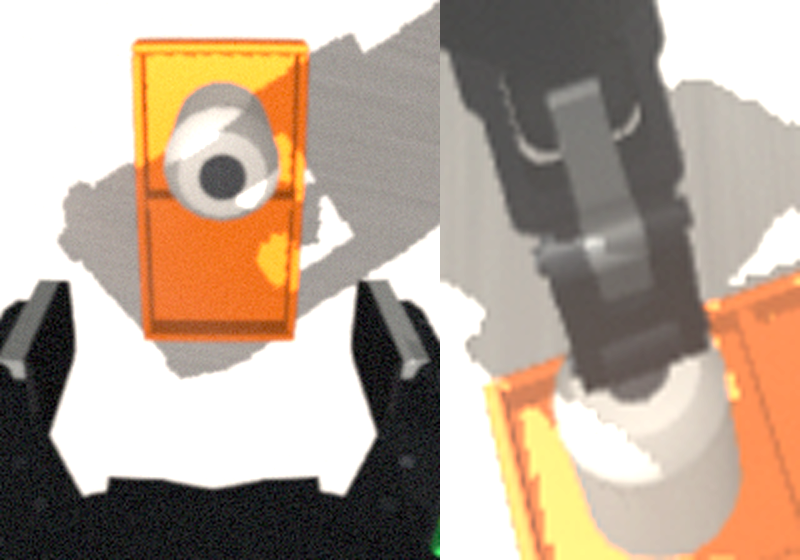

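Request:
{"method": "move_arm", "body": {
  "increments": [
    [-4.8,3,0,0,7],
    [-9.7,5.9,0,0,7],
    [-14.5,8.9,0,0,7],
    [-19.4,11.8,0,0,7],
    [-24.2,14.8,0,0,7]
  ]
}}

```text
t: 29.52
tool_pos: [0.668, -0.1073, 0.1496]
tool_rot: [0.343, -3.12, -0.002]
contact_force: [0.2, -0.2, 0.1]
opening: 0.0701
```

Request:
{"method": "move_arm", "body": {
  "increments": [
    [0,0,0,0,7],
    [0,0,0,0,7],
    [0,0,0,0,7]
  ]
}}

```text
t: 29.9
tool_pos: [0.6669, -0.11, 0.151]
tool_rot: [0.341, -3.121, -0.0]
contact_force: [0.4, 0.1, -0.3]
opening: 0.0697
```

```bash
python3 zz.py e1 300 170; python3 go.py .668 -.109 .012
```

```text
t 30.0 pos [ 0.6672 -0.1101  0.1517] yaw 102.4 -> delta cm [-0.1   0.09 13.97] twist -0.1 tilt [-0. -0. -1.] q6 -2.06 op 0.0702
```

View pics/e1.png

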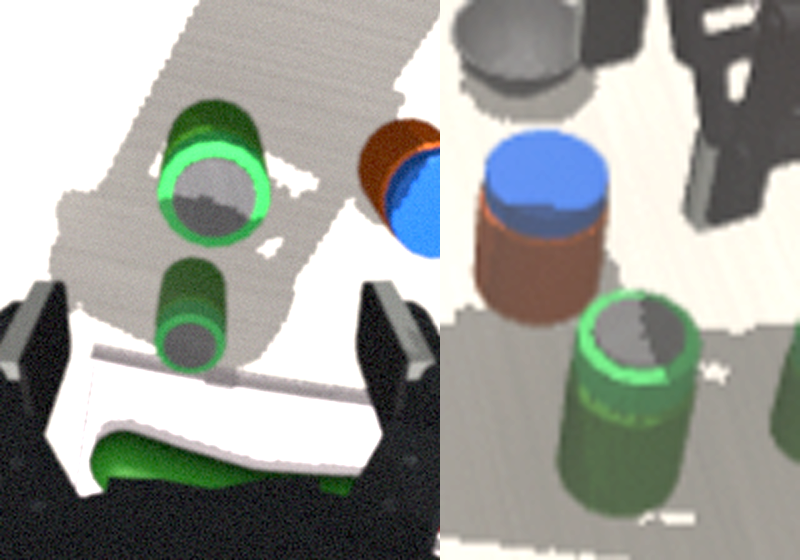

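Request:
{"method": "move_arm", "body": {
  "increments": [
    [0.1,0,3.5,0,7],
    [0.1,0,7.5,0,7],
    [0.1,0,11,0,7],
    [0.1,0,13.2,0,7],
    [0.1,0,14,0,7]
  ]
}}

```text
t: 30.62
tool_pos: [0.6661, -0.1095, 0.0105]
tool_rot: [0.342, -3.121, -0.001]
contact_force: [-1.1, 0.3, -0.6]
opening: 0.0699
```

Request:
{"method": "move_arm", "body": {
  "increments": [
    [0,0,0,0,7],
    [0,0,0,0,4],
    [0,0,0,0,4],
    [0,0,0,0,4],
    [0,0,0,0,4]
  ]
}}

```text
t: 31.25
tool_pos: [0.6686, -0.1096, 0.014]
tool_rot: [-0.343, 3.119, -0.002]
contact_force: [-0.0, 0.6, 6.5]
opening: 0.0449
```

Request:
{"method": "move_arm", "body": {
  "increments": [
    [0,0,0,0,4],
    [0,0,-1,0,4],
    [0,0,-3,0,4],
    [0,0,-3,0,4]
  ]
}}

```text
t: 31.75
tool_pos: [0.6689, -0.1098, 0.0448]
tool_rot: [-0.343, 3.118, -0.003]
contact_force: [-0.9, -0.9, 0.0]
opening: 0.0446
```

```bash
python3 zz.py e2 300 170; python3 go.py .540 -.289 .15
```

```text
t 31.85 pos [ 0.6673 -0.1094  0.0424] yaw 102.5 -> delta cm [ 16.32 -14.78 -10.76] twist 0.0 tilt [ 0.001 -0.    -1.   ] q6 -2.06 op 0.0446
```

View pics/e2.png

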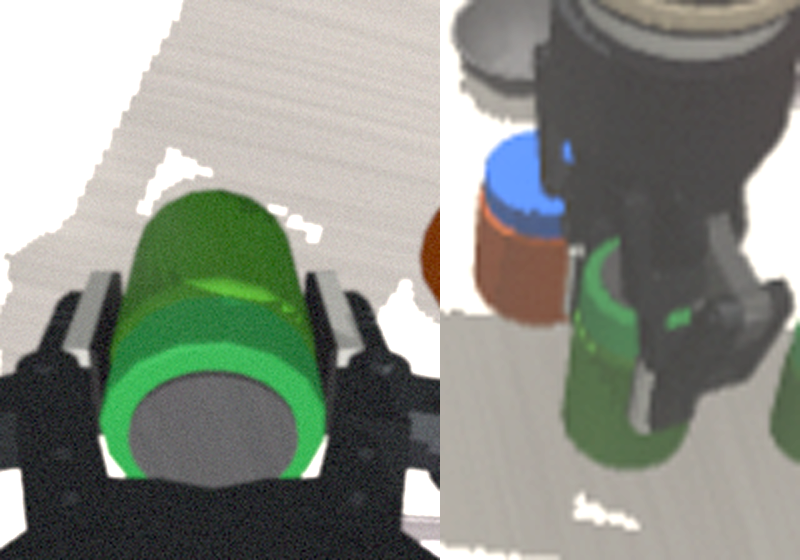

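Request:
{"method": "move_arm", "body": {
  "increments": [
    [0,0,-5,0,4],
    [0,0,-10.5,0,4],
    [4,-3.6,-10.5,0,4],
    [8.2,-7.4,-10.5,0,4],
    [12.4,-11.1,-10.5,0,4]
  ]
}}

```text
t: 32.48
tool_pos: [0.5686, -0.2454, 0.1461]
tool_rot: [0.344, -3.122, -0.001]
contact_force: [1.2, -1.0, -1.4]
opening: 0.0442
```

Request:
{"method": "move_arm", "body": {
  "increments": [
    [4.2,-3.7,0,0,4],
    [4.2,-3.7,0,0,4],
    [4.2,-3.7,0,0,4],
    [4.2,-3.7,0,0,4]
  ]
}}

```text
t: 32.98
tool_pos: [0.5377, -0.2887, 0.1465]
tool_rot: [0.346, -3.122, -0.001]
contact_force: [-0.4, -0.5, -1.7]
opening: 0.0445
```

```bash
python3 zz.py e3 225 290; python3 go.py .537 -.289 .021
```

```text
t 33.08 pos [ 0.5377 -0.2887  0.1466] yaw 102.6 -> delta cm [ 0.08 -0.02 12.56] twist 0.1 tilt [-0.  0. -1.] q6 -2.41 op 0.0445
```

View pics/e3.png

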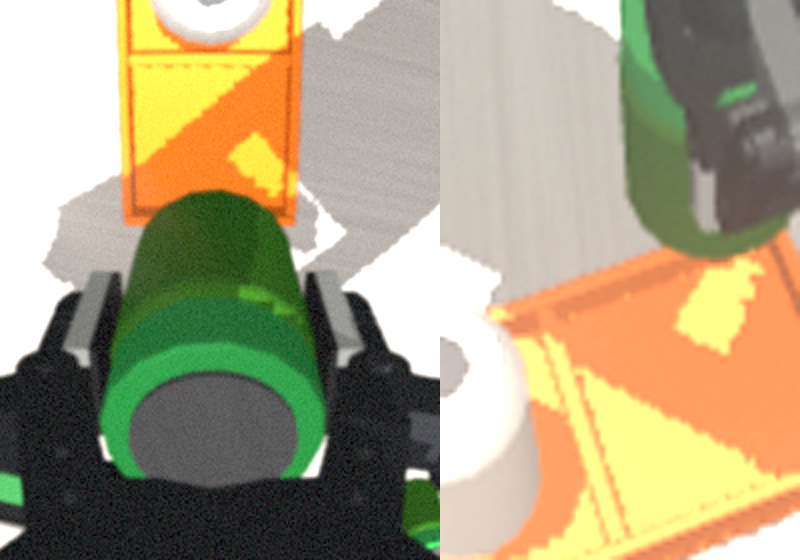

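Run:
```python
from h import *
d=pickle.load(open("pics/wrist_e3.pkl","rb"))
f=lambda u,v,z:fray(d,180+u/2,120+v/2,z); ax=np.array([.976,.218,0])
e=(f(122,222,.022)+f(298,222,.022))/2; print("end",e,"well",e-.0407*ax)
w=(f(117,57,.022)+f(303,57,.022))/2; print("wall",w,"well",w+.0383*ax)
print("herbs",f(213,438,.079+.1466-.014))
```

```text
end [ 0.57403238 -0.28148623  0.022     ] well [ 0.53430918 -0.29035883  0.022     ]
wall [ 0.49776481 -0.29860489  0.022     ] well [ 0.53514561 -0.29025549  0.022     ]
herbs [ 0.5407685  -0.28787384  0.2116    ]
```

Request:
{"method": "move_arm", "body": {
  "increments": [
    [0.5,-0.1,3.5,0,4],
    [0.5,-0.1,7,0,4],
    [0.5,-0.1,10,0,4],
    [0.5,-0.1,11.8,0,4],
    [0.5,-0.1,12.5,0,4]
  ]
}}

```text
t: 33.7
tool_pos: [0.5323, -0.2912, 0.0207]
tool_rot: [0.344, -3.122, -0.002]
contact_force: [0.1, 0.2, -0.5]
opening: 0.0443
```

Request:
{"method": "move_arm", "body": {
  "increments": [
    [0,0,0.1,0,4],
    [0,0,0.1,0,4.4],
    [0,0,0.1,0,5.2],
    [0,0,0.1,0,6.2],
    [0,0,0.1,0,6.2]
  ]
}}

```text
t: 34.33
tool_pos: [0.5327, -0.2921, 0.0213]
tool_rot: [-0.343, 3.122, -0.001]
contact_force: [-0.0, 0.4, -0.5]
opening: 0.0622
```

Request:
{"method": "move_arm", "body": {
  "increments": [
    [0,0,-2,0,6.5],
    [0,0,-5,0,6.8],
    [0,0,-10,0,6.8],
    [0,0,-16,0,6.8],
    [0,0,-20,0,6.8]
  ]
}}

```text
t: 34.95
tool_pos: [0.5334, -0.2925, 0.2265]
tool_rot: [-0.343, 3.118, -0.006]
contact_force: [1.0, -0.5, -0.4]
opening: 0.068
```

Request:
{"method": "move_arm", "body": {
  "increments": [
    [0,5,-3,0,6.8],
    [0,10,-3,0,6.8],
    [0,10,-3,0,6.8],
    [0,10,-3,0,6.8],
    [0,10,-3,0,6.8]
  ]
}}

```text
t: 35.58
tool_pos: [0.5108, -0.1951, 0.2509]
tool_rot: [0.341, -3.123, 0.0]
contact_force: [0.7, -0.1, -0.1]
opening: 0.068
```

```bash
python3 zz.py e4 195 290; python3 snap.py e5 side; python3 snap.py e6 top
```

```text
(no output)
```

View pics/e4.png

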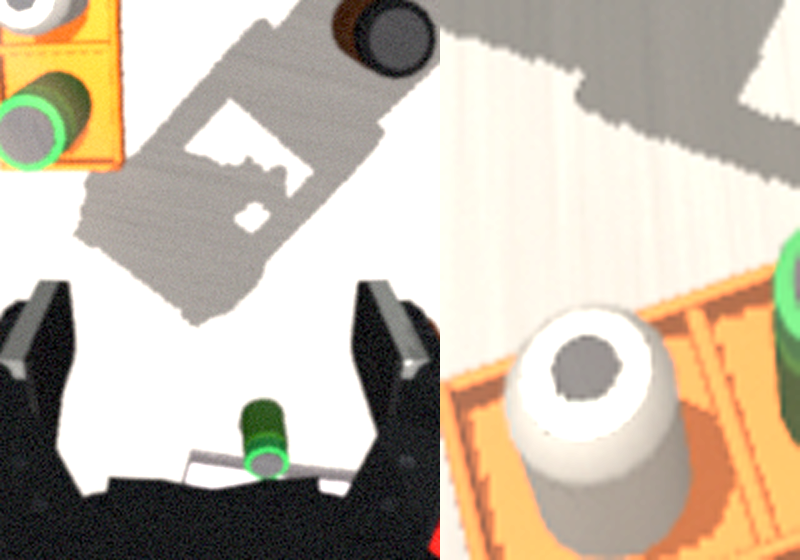

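View pics/e5.png

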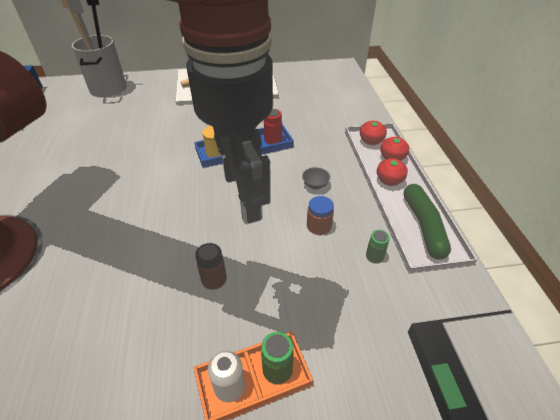

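View pics/e6.png

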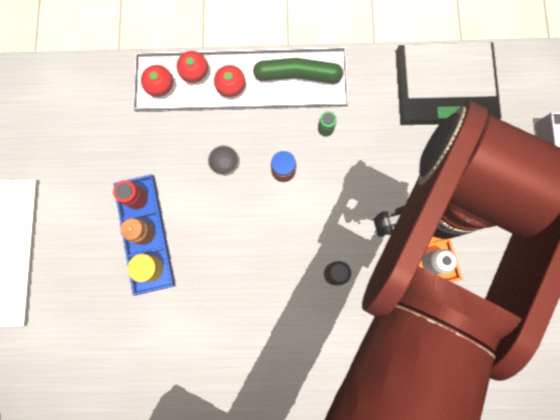

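Run:
```python
import pickle,cv2,numpy as np
d=pickle.load(open("pics/top_e6.pkl","rb"))["image"][165:305,100:190,::-1]
e=pickle.load(open("pics/side_e5.pkl","rb"))["image"][320:420,180:325,::-1]
a=cv2.resize(d,(360,560),interpolation=cv2.INTER_CUBIC); b=np.zeros((560,435,3),np.uint8); b[:300]=cv2.resize(e,(435,300),interpolation=cv2.INTER_CUBIC)
cv2.imwrite("pics/e7.png",cv2.convertScaleAbs(np.hstack([a,b]),alpha=1.3))
from h import *
T=pickle.load(open("pics/top_e6.pkl","rb"))
for n,u,v,z in [("bowl",223.5,160.3,.028),("honey",283.7,163,.064),("cinn",339.5,271,.08)]: print(n,ray(T,u,v,z)[:2].round(4))
from station import sensors;o=sensors.get_obs();print(o["t"],o["contact_force"],abs(o["dq"]).max())
```

```text
bowl [0.6768 0.1099]
honey [ 0.6586 -0.0138]
cinn [ 0.4465 -0.1129]
35.775 [-0.07357354  0.04572068 -0.0491134 ] 0.006276976379422082
```

View pics/e7.png

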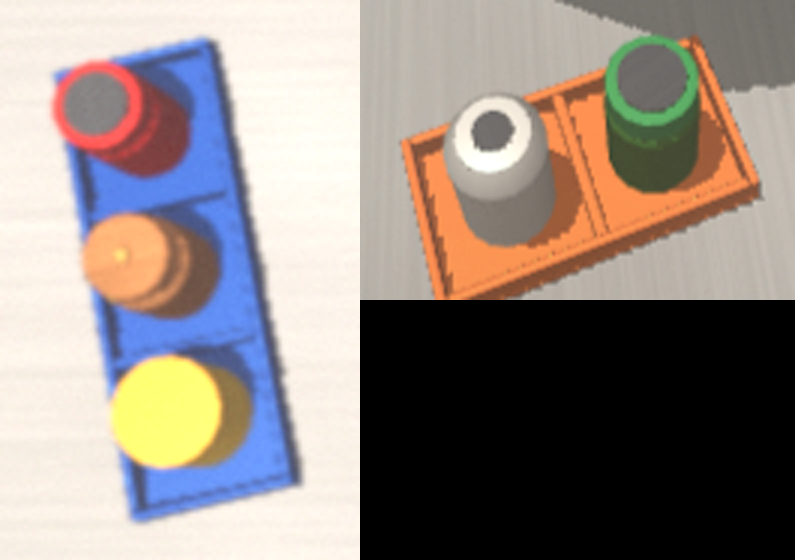

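Run:
```python
from h import *
T=pickle.load(open("pics/top_e6.pkl","rb"));S=pickle.load(open("pics/side_e5.pkl","rb"))
c,s=np.cos(.219),np.sin(.219)
for n,u,v,z in [("must",166,411,.067),("chil",97,104,.084),("mill",121,256,.089)]:
    p=ray(T,100+u/4,165+v/4,z)[:2]-[.5283,.2729]; print(n,(c*p[0]+s*p[1])*1e3,(-s*p[0]+c*p[1])*1e3)
for n,u,v,z in [("salt",492,131,.085),("herb",652,78,.084)]:
    p=ray(S,180+(u-360)/3,320+v/3,z)[:2]-[.4985,-.298]; print(n,(c*p[0]+s*p[1])*1e3,(-s*p[0]+c*p[1])*1e3)
```

```text
must -71.35908702687094 1.9648359337152022
chil 78.1978183964095 3.0100299550759186
mill 2.153110044272941 3.0470894106364916
salt -34.2531760527665 -1.5748419203134154
herb 40.05594494670677 -3.53380180022975
```

All five tops are within about 6 mm of their well centres, so the undersides are clear of the walls (room of at least 9 mm). Handing in.

```bash
python3 -c "
from station import order
print(order.finish_job())"
```

```text
the job is handed in; nothing more can be done
None
```

I put all five jars into their trays, one per well, and handed the job in at about 36 s. The hand-in reports no verdict. Mustard, mill and chilli are in the blue tray; salt and the larger herb shaker are in the orange one.

**Last checks:** In the final pictures all five stand upright. Their tops are within about 6 mm of the well centres, and at least 9 mm of play was available. The gripper was clear of everything, with the force reading near zero. In the top view the bowl and honey had moved less than 1 mm. The cinnamon read about 4.5 mm from my first reading; the arm never went near it, so I take that as reading error.

**What went wrong or disagreed:**
- **First grasp:** My first try at the mustard pot failed. The fingertips sit about 17 mm behind the reported TCP, not 17 mm ahead as I read the nose length to mean. They closed on top of the lid, pressing with about 10 N. The pot did not move, and I corrected the height for every later grasp.
- **Cameras:** The three cameras disagreed by 3–6 mm. I used averages and checked each placement against the wrist view.

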